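Index the card carrier and hold the clip open round the card

ROBOT

A 6-joint arm with a two-finger parallel gripper is mounted at the origin on the work surface. World frame = base frame: x ahead of the robot, y to its left, z up, the work surface at z = 0. Lengths are in m, angles in rad, forces in N, time in s.
With the tool pointing down it reaches from about 0.35 to 0.775 m from the base axis. Payload 5.5 kg.
Tool frame: the origin (TCP) lies midway between the tips of the shut fingers; the grasp point (between the pads) lies 19 mm behind it; z points along the fingers, x is the direction in which the jaws open and shut, and the axes are right-handed (so a half turn about z gives the same grasp; the last joint's range is limited). The gripper opens to 85 mm and grips with 20 to 120 N. Pads are 22 mm wide; open, the fingers measure 114 mm over their backs; the gripper's body (76 mm by 85 mm) begins 54 mm behind the grasp point. The pads swing forward as they close: fully open they stand 13 mm farther back than shut.
Start: joints at [-1.251, 0.313, 0.046, 1.304, 0, 1.431], TCP at [0.255, -0.515, 0.203] pointing down, gripper open.
Joint ranges: [-2.76, 2.76], [-0.86, 1.69], [-1.03, 1.26], [-2.2, 2.34], [-1.47, 1.5], [-3.14, 3.14]. Speed limits (rad/s): [2.57, 2.57, 3.14, 3.14, 3.14, 3.14].

INTERFACE

Orientations are given as a unit quaternion [w, x, y, z].
In Python, from workcell import env gives the robot as it stands. The module is installed in compiled form; this text tells all that it offers.
- The arm moves only by the tool apply_moves, never from a script. Its argument "moves" is a list of rows, each a list of 3 entries, a list of its own where there are three numbers: the shift along the tool's x, y, z in cm, then the turn about the tool's z in degrees, then the opening, from 0 (shut) to 1 (fully open). In form: [[[x, y, z], yaw, gripper], ...]. A call has exactly 10 rows; each row is the pose to reach, as a shift and turn from the pose commanded when the call began, along the tool's axes at that moment; what a row does not reach only later rows make up. A row lasts 1/8 s, in which the tool goes at most 62.5 mm and 10.7 degrees, less where a joint would pass 70% of its speed; a pose out of reach is approached as far as the arm can. A call with a gripper value outside its range is refused whole. The fingers move at their own pace and stop on an object; "squeeze" is the grip in N (left out, the last holds). Time passes only in rows, so rows that repeat a pose let the fingers close, or fill a call up. It gives the time, the measured TCP pose, the force and the opening at its end, in the units of the state.
- env.get_state(): the state, without advancing time (a new reading comes with each control period).
- env.read_camera(name): name is "scene" or "side" or "wrist"; returns a dict with "pixels" (384x512x3 uint8, red, green, blue), "fov_y" (degrees; the focal length in pixels is half the picture's height over the tangent of half this angle, whatever the lens; pixels are square), "cx", "cy" (the principal point, pixels), "world_from_camera" (4x4, takes a point from camera to world coordinates); the wrist camera has in their place "hand_eye" (4x4, takes a point from camera to tool coordinates, whose origin is the TCP and whose axes are the tool frame's). Camera axes: x right, y down, z forward; pixel columns grow to the right and rows downward; lengths in m; the calibration is good to about 2 mm. A picture is of the moment at which its call begins: read the wrist's pose just before it. There is no depth.
- env.hand_in(): hands the job in, once; it reports no verdict.
The state is a dict: "clock": time; "joint_pos": joint angles; "qvel": joint speeds; "tau": joint torques, N m; "tcp_pos": TCP position; "orientation": TCP orientation; "wrist_force": force on the tool from outside, world axes, zero at the start; "ft_torque": the same for the moment, N m; "finger_gap": finger opening in m.
Only numpy, scipy, OpenCV 4.12 (cv2) and the standard library are available. Lean on these libraries where they do the work, as an engineer would, in place of code of your own. Each camera call takes 0.05 s, during which the arm holds its last target.

TASK

Push the card carrier along its rail until it clicks into the station at the post. Then take the spring clip by its two levers, squeeze it well open, lift it, and hold it gaping around the card's near upright edge, about half-way up, level and square to the card, with the edge well inside the jaws but nothing of the clip touching card or carrier. Finish holding it like that, clip squeezed open, carrier still clicked in, ready for papers to be slipped in; leave the other things on the bench where they are.

Things in the scene. Friction and masses are not known exactly. Their poses are not given: they have to be found in the camera images.
- carrier (a joint): slide of the card carrier along the rail, m, growing towards the rail's +y: 0 is the -y end stop, 0.130 the station (sprung detent: draws the carrier in from about 3 mm either side and holds it with about 4 N; pushing in takes up to 7 N, sliding elsewhere about 1 N), 0.175 the other end stop
- push_face (a point): centre of the carrier's rear (-y) face, to push on, 39 mm above the table. Carrier: plain grey block, 64 mm along x, 100 along y, 32 high, underside 24 mm above the table (top 56). y: along the rail to the station, x: across it away from the robot, z up. The aluminium rail below is 50 mm wide, 20 high, its end plates 25 high
- station (a point): top of the thin steel station post, 85 mm tall, standing 40 mm from the rail's middle line on its far side. With the carrier at the station, the carrier's middle (black line on its far side) is level with the post; this point is then 50 mm along the rail's y from the pushed face
- card_edge (a point): stiff upright white card, 3 mm thick (y), 100 long (x), 94 high, fixed on the carrier 75 mm along y from the pushed face. This point: middle of its near upright edge, 107 mm above the table; the card runs from there to +x, 48 mm down and 46 mm up. This edge sticks out 43 mm from the block towards the robot. Axes as at push_face
- clip: grey spring clip, about 50 g, lying on its side, 26 mm high (z). Origin: on its hinge axis (upright as it lies), at the underside. x: along the clip to the jaw tips at x = 50 mm; two levers reach back and end in round buttons, 4 mm radius, centred at x = -50, y = +-23 mm (54 mm over the outsides, closed). The inside is free from the tips back to x = 8 mm
- jaw (a joint): opening of one half of the clip, rad (the other half turns alike): 0 closed; 0.30 fully open against its stop, tips 30 mm apart (0.2: 21 mm). Pressing the two buttons together opens it, 5 N each to start, 10 N fully open, when they measure 22 mm over the outsides and sit at x = -55 mm
- ramekin: bystander: white ceramic bowl, 76 mm across, 40 high. Origin: centre of its underside
- grid_disc: bystander: black disc with a square brass grid, 156 mm across, 13 high. Origin: centre of its underside
- drive_hub: bystander: white plastic hub, 38 mm across, 30 high. Origin: centre of its underside
- wrench: bystander: steel wrench, 170 mm long. Origin: middle of the tool's underside
- carton: bystander: cardboard box 90 x 60 x 50 mm. Origin: centre of its underside

How it is judged:
By the outcome, as a careful person would: the job done as asked, in the order asked, and still so for the second after the job is handed in, while the arm keeps its last pose, push and grip.
It also fails if it takes over 58 s, if anything falls off the work surface, if the arm or the gripper's body presses on something with over 40 N, if the wrist force passes 120 N, or if a joint passes its speed limit or range.

## Working session

There is one attempt and no reset: what is moved stays moved. The work goes in short steps, Python scripts to look and compute and a tool call to move; the robot and the scene stay as the last step left them, time stands still between calls to the robot, and variables do not carry over. Pictures are saved under pics/ and viewed, and the job is handed in when it is done.

Besides the shell and the picture viewer there is one more tool, called as name(argument=value, ...) on one line, values as JSON. apply_moves: Moves the arm, as the interface text tells. Its arguments: {"type":"object","properties":{"moves":{"type":"array","items":{"type":"array"}},"squeeze":{"type":"number"}},"required":["moves"]}

```bash
mkdir -p pics; cat > h.py <<'E'
import numpy as np,cv2,json
from workcell import env
from scipy.spatial.transform import Rotation as R
def T(s):
    M=np.eye(4);q=s['orientation'];M[:3,:3]=R.from_quat([q[1],q[2],q[3],q[0]]).as_matrix();M[:3,3]=s['tcp_pos'];return M
def shot(name,fn):
    s=env.get_state();c=env.read_camera(name)
    W=np.array(c['world_from_camera']) if 'world_from_camera' in c else T(s)@np.array(c['hand_eye'])
    c['W']=W;cv2.imwrite(f'pics/{fn}.png',c['pixels'][:,:,::-1]);
    np.savez(f'pics/{fn}.npz',px=c['pixels'],W=W,f=192/np.tan(np.radians(c['fov_y'])/2),cx=c['cx'],cy=c['cy']);return c
def load(fn): return np.load(f'pics/{fn}.npz')
def ray(d,u,v):
    r=d['W'][:3,:3]@np.array([(u-d['cx'])/d['f'],(v-d['cy'])/d['f'],1]);return d['W'][:3,3],r/np.linalg.norm(r)
def plane(d,u,v,z):
    o,r=ray(d,u,v);return o+r*(z-o[2])/r[2]
def tri(ps):
    A=0;b=0
    for d,u,v in ps:
        o,r=ray(d,u,v);P=np.eye(3)-np.outer(r,r);A=A+P;b=b+P@o
    x=np.linalg.solve(A,b);return x
def proj(d,p):
    q=np.linalg.inv(d['W'])@np.append(p,1);return d['f']*q[0]/q[2]+d['cx'],d['f']*q[1]/q[2]+d['cy']
E
python3 - <<'E'
from h import *
for n in ['scene','side','wrist']:
    c=shot(n,n+'0');print(n,c['fov_y'],c['cx'],c['cy'],np.round(c['W'],3).tolist())
s=env.get_state();print(s)
E
```

```text
scene 50.14627805205098 254.48146677027685 195.2982919262485 [[0.206, 0.73, -0.652, 1.233], [0.979, -0.157, 0.133, -0.1], [-0.006, -0.665, -0.747, 0.879], [0.0, 0.0, 0.0, 1.0]]
side 49.04749602688885 260.6339373076372 192.71369434341838 [[-0.866, -0.281, 0.413, 0.063], [-0.5, 0.474, -0.725, 0.823], [0.008, -0.835, -0.551, 0.712], [0.0, 0.0, 0.0, 1.0]]
wrist 69.19860426991237 256.9942244179253 189.0934397050066 [[0.444, -0.848, -0.288, 0.33], [-0.896, -0.421, -0.142, -0.478], [-0.001, 0.321, -0.947, 0.373], [0.0, 0.0, 0.0, 1.0]]
{'clock': 0.15, 'joint_pos': array([-1.25059076e+00,  3.13851335e-01,  4.52507559e-02,  1.30360590e+00,
       -1.95149347e-05,  1.43122518e+00]), 'qvel': array([ 0.00129525, -0.00145741,  0.00392497,  0.00053906,  0.00019444,
       -0.00095487]), 'tau': array([ 1.59488311e-03, -4.81064558e+01,  2.98816448e+01,  1.39056088e-02,
       -1.11965426e-04,  6.46767205e-06]), 'tcp_pos': array([ 0.2550218 , -0.51488365,  0.20190483]), 'orientation': array([-4.44071360e-04,  8.49631484e-01, -5.27376378e-01, -5.47749868e-04]), 'wrist_force': array([-1.10438506,  1.26799433, -0.03495624]), 'ft_torque': array([-0.00626051,  0.04887076, -0.00910419]), 'finger_gap': 0.08507961291339845}
```

View pics/scene0.png

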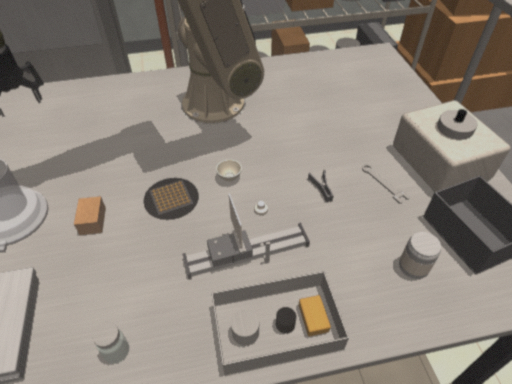

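View pics/side0.png

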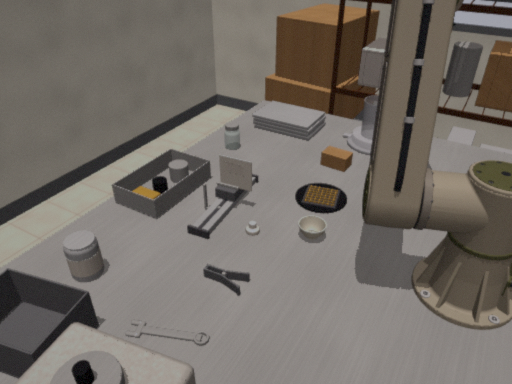

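View pics/wrist0.png

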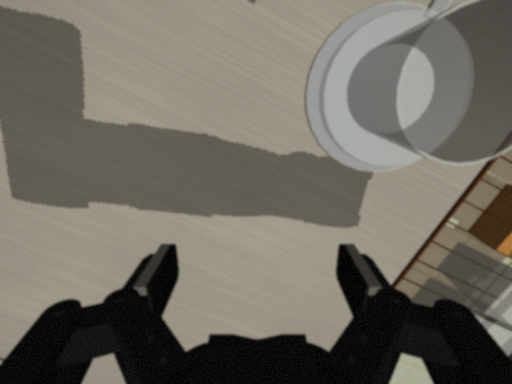

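The scene view shows the rail from about (190,262) to (305,237), the carrier at (230,248), the clip at (320,186) and the hub at (261,208). I'll enlarge both views.

```bash
python3 - <<'E'
import cv2
a=cv2.imread('pics/scene0.png');cv2.imwrite('pics/s_z1.png',cv2.resize(a[150:290,170:350],None,fx=4.4,fy=4.2,interpolation=cv2.INTER_CUBIC)[:600,:800])
a=cv2.imread('pics/side0.png');cv2.imwrite('pics/d_z1.png',cv2.resize(a[145:295,175:345],None,fx=4,fy=4,interpolation=cv2.INTER_CUBIC))
E
```

```text
(no output)
```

View pics/s_z1.png

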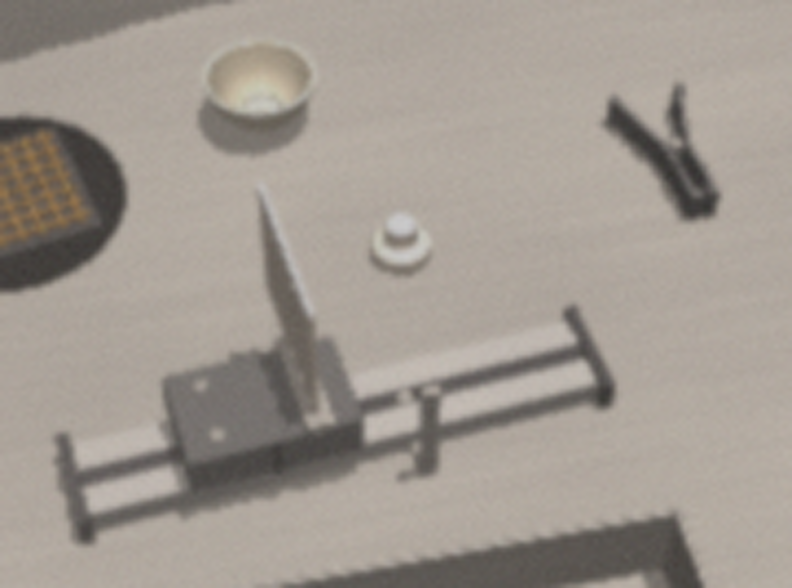

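View pics/d_z1.png

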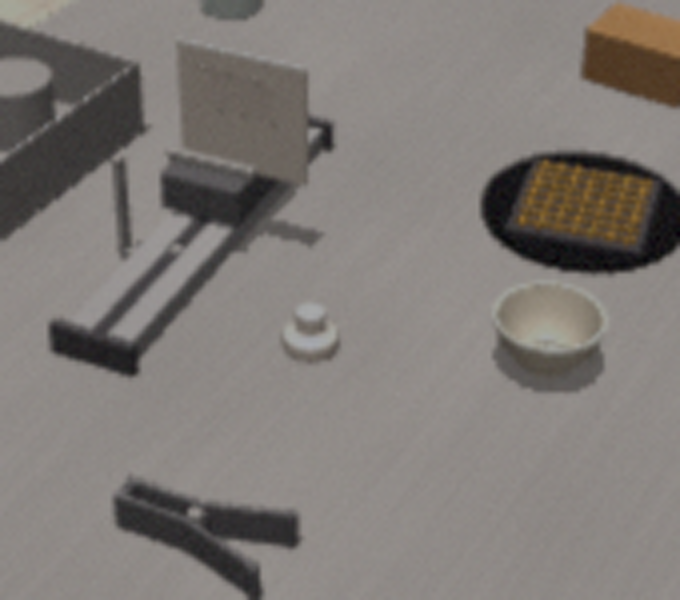

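```bash
python3 - <<'E'
from h import *
S=load('scene0');D=load('side0')
z=lambda x,y:(170+x/4.4,150+y/4.2)
g=lambda x,y:(175+x/4,145+y/4)
def P(n,x,y,h):print(n,np.round(plane(S,*z(x,y),h),4))
def Q(n,x,y,h):print('side',n,np.round(plane(D,*g(x,y),h),4))
P('-y plate rob',62,437,.025);P('-y plate far',82,528,.025)
P('+y plate rob',571,312,.025);P('+y plate far',605,387,.025)
Q('+y plate rob',137,354,.025);Q('+y plate far',55,325,.025);Q('-y plate',331,125,.025)
P('block -y rob top',166,381,.056);P('block -y far top',190,465,.056);P('block +y far top',362,420,.056)
P('post top',430,390,.085);Q('post top',120,160,.085)
P('card top rob',260,187,.153);P('card top far',312,312,.153);Q('card top rob',307,70,.153);Q('cardfar',180,44,.153)
print('card tri',tri([(S,*z(260,187)),(D,*g(307,70))]))
P('lever1',612,100,.026);P('lever2',680,88,.026);P('tip',705,190,.026)
Q('lever1',298,517,.026);Q('lever2',258,572,.026);Q('hinge',197,512,.026);Q('tip',130,482,.026)
P('hub',400,255,.0);P('ramekin',258,120,0);Q('ram',550,350,0)
E
```

```text
-y plate rob [ 0.6413 -0.1587  0.025 ]
-y plate far [ 0.7049 -0.1539  0.025 ]
+y plate rob [0.6121 0.1468 0.025 ]
+y plate far [0.671  0.1501 0.025 ]
side +y plate rob [0.5977 0.1511 0.025 ]
side +y plate far [0.6621 0.1538 0.025 ]
side -y plate [ 0.6341 -0.1592  0.025 ]
block -y rob top [ 0.6361 -0.0963  0.056 ]
block -y far top [ 0.6959 -0.0913  0.056 ]
block +y far top [0.6856 0.0048 0.056 ]
post top [0.6929 0.0406 0.085 ]
side post top [0.6865 0.042  0.085 ]
card top rob [ 0.5841 -0.0295  0.153 ]
card top far [ 0.6776 -0.0185  0.153 ]
side card top rob [ 0.5779 -0.0299  0.153 ]
side cardfar [ 0.6726 -0.0164  0.153 ]
card tri [ 0.58021928 -0.03051123  0.15085428]
lever1 [0.4398 0.2246 0.026 ]
lever2 [0.438  0.2723 0.026 ]
tip [0.5325 0.2575 0.026 ]
side lever1 [0.431  0.2256 0.026 ]
side lever2 [0.4279 0.2731 0.026 ]
side hinge [0.483  0.2515 0.026 ]
side tip [0.5307 0.2508 0.026 ]
hub [0.5255 0.0618 0.    ]
ramekin [ 0.3841 -0.0054  0.    ]
side ram [ 0.3806 -0.0178  0.    ]
```

```bash
cat >> h.py <<'E'
def yawx(s):
    M=T(s);return np.degrees(np.arctan2(M[1,0],M[0,0]))
def go(p,yaw=None):
    s=env.get_state();M=T(s);d=M[:3,:3].T@(np.array(p)-M[:3,3])*100
    t=0 if yaw is None else -((yaw-yawx(s)+180)%360-180)
    print('t',round(s['clock'],2),'tcp',np.round(s['tcp_pos'],4),'yaw',round(yawx(s),2),'F',np.round(s['wrist_force'],1),'gap',round(s['finger_gap'],4),'-> shift',np.round(d,2),'turn',round(t,1),'tilt',np.round(M[:3,2],3));return d,t
E
python3 -c "
from h import *
go([0.668,-0.14,0.20],6.2)"
```

```text
t 0.15 tcp [ 0.255  -0.5149  0.2019] yaw -63.66 F [-1.1  1.3 -0. ] gap 0.0851 -> shift [-15.27 -53.64   0.22] turn -69.9 tilt [-0.     0.001 -1.   ]
```

apply_moves(moves=[[[-15.3, -53.6, 0], -70, 0], [[-15.3, -53.6, 0], -70, 0], [[-15.3, -53.6, 0], -70, 0], [[-15.3, -53.6, 0], -70, 0], [[-15.3, -53.6, 0], -70, 0], [[-15.3, -53.6, 0], -70, 0], [[-15.3, -53.6, 0], -70, 0], [[-15.3, -53.6, 0], -70, 0], [[-15.3, -53.6, 0], -70, 0], [[-15.3, -53.6, 0], -70, 0]])

```text
clock: 1.4
tcp_pos: [0.6697, -0.1366, 0.2007]
orientation: [-0.001, 0.998, 0.058, -0.001]
wrist_force: [-0.1, -0.4, 0.3]
finger_gap: 0.0001
```

```bash
python3 -c "
from h import *
go([0.668,-0.13,0.20],6.2)
shot('wrist','w1')"
```

```text
t 1.4 tcp [ 0.6697 -0.1366  0.2007] yaw 6.67 F [-0.1 -0.4  0.3] gap 0.0001 -> shift [-0.09 -0.67  0.07] turn 0.5 tilt [-0.001  0.001 -1.   ]
```

View pics/w1.png

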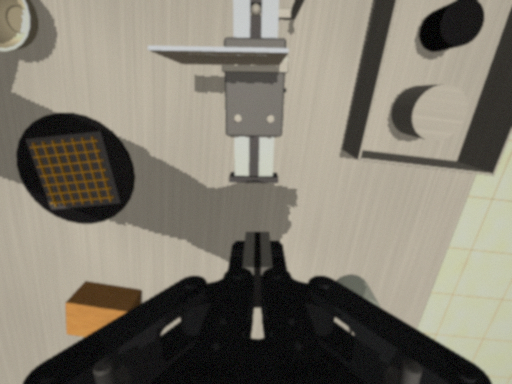

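The wrist view shows the block's rear edge at row ~137, columns 225–284, the rail straight ahead, and the post near (297,8).

```bash
python3 - <<'E'
from h import *
import cv2
a=cv2.imread('pics/w1.png');cv2.imwrite('pics/w1z.png',cv2.resize(a[0:190,140:330],None,fx=3.15,fy=3.15,interpolation=cv2.INTER_CUBIC))
W=load('w1')
for n,u,v,h in [('rear L',226,136,.056),('rear R',283,136,.056),('front L',223,69,.056),('front R',283,69,.056),('rail L n',233,172,.02),('rail R n',275,172,.02),('rail L f',232,2,.02),('rail R f',279,2,.02),('card L top',150,47,.153),('card R top',288,51,.153)]:print(n,np.round(plane(W,u,v,h),4))
E
```

```text
rear L [ 0.631 -0.102  0.056]
rear R [ 0.6948 -0.0945  0.056 ]
front L [ 0.6223 -0.033   0.056 ]
front R [ 0.6847 -0.0257  0.056 ]
rail L n [ 0.6405 -0.153   0.02  ]
rail R n [ 0.6951 -0.1466  0.02  ]
rail L f [0.6225 0.0375 0.02  ]
rail R f [0.6733 0.0435 0.02  ]
card L top [ 0.5815 -0.0311  0.153 ]
card R top [ 0.6791 -0.0223  0.153 ]
```

View pics/w1z.png

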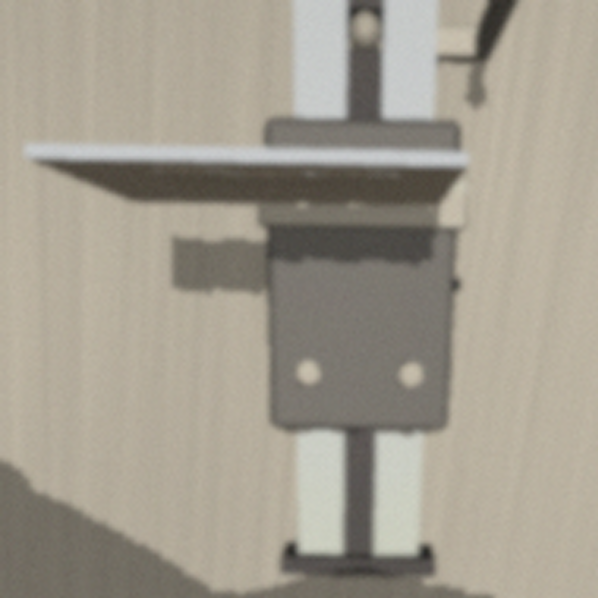

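apply_moves(moves=[[[-0.3, 0, 5], 0.5, 0], [[-0.3, 0, 10], 0.5, 0], [[-0.3, 0, 14], 0.5, 0], [[-0.3, 0, 16.5], 0.5, 0], [[-0.3, 0, 16.5], 0.5, 0], [[-0.3, -1.5, 16.5], 0.5, 0], [[-0.3, -3, 16.5], 0.5, 0], [[-0.3, -4.5, 16.5], 0.5, 0], [[-0.3, -5.5, 16.5], 0.5, 0], [[-0.3, -5.5, 16.5], 0.5, 0]])

```text
clock: 2.7
tcp_pos: [0.6586, -0.0847, 0.0379]
orientation: [0.0, 0.999, 0.052, 0.0]
wrist_force: [0.7, 0.5, -0.1]
finger_gap: 0.0003
```

```bash
python3 -c "
from h import *
go([0.668,-0.13,0.035],6.2)
s=env.get_state()
print(s['tcp_pos']@np.array([-.108,.994,0]))
shot('wrist','w2');shot('side','d2')"
```

```text
t 2.7 tcp [ 0.6586 -0.0847  0.0379] yaw 5.95 F [ 0.7  0.5 -0.1] gap 0.0003 -> shift [0.46 4.6  0.29] turn -0.3 tilt [ 0. -0. -1.]
-0.15535149471078444
```

View pics/w2.png

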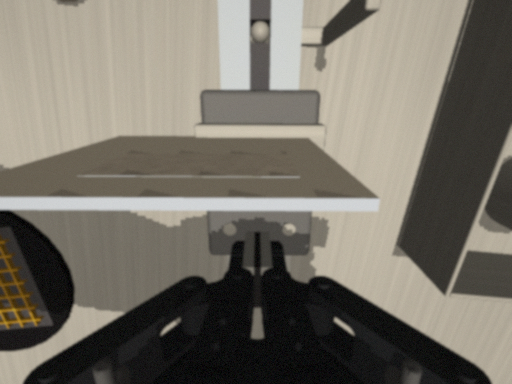

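View pics/d2.png

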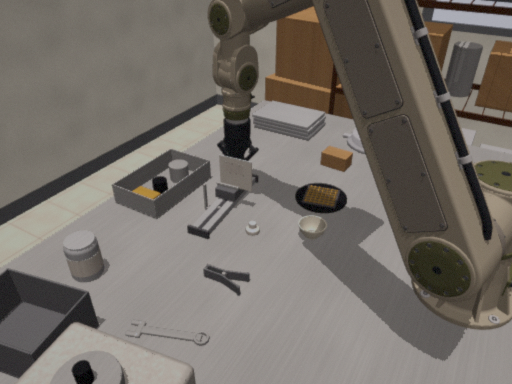

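```bash
python3 - <<'E'
from h import *
W=load('w2');y=np.array([-.108,.994,0])
for n,u,v,h in [('cardR top back',378,210,.153),('cardR front',372,198,.153),('front edge',260,91,.056),('rear R',310,254,.056),('post top',375,3,.085)]:
    p=plane(W,u,v,h);print(n,np.round(p,4),p@y)
E
```

```text
cardR top back [ 0.6793 -0.023   0.153 ] -0.09618621774843268
cardR front [ 0.6774 -0.0203  0.153 ] -0.09336248564038742
front edge [ 6.519e-01 -1.000e-04  5.600e-02] -0.07047282071388859
rear R [ 0.6938 -0.0935  0.056 ] -0.16786488313004141
post top [0.6922 0.0359 0.085 ] -0.0390396411018207
```

```bash
python3 - <<'E'
from h import *
s=env.get_state();print(s['clock'],s['tcp_pos'],s['wrist_force'])
for f in ['w2','w1']:
    W=load(f);M=W['W'];print(proj(W,[0.6586,-.0847,.0379] if f=='w2' else [.6697,-.1366,.2007]))
S=shot('scene','s2');y=np.array([-.108,.994,0])
import cv2
cv2.imwrite('pics/s2z.png',cv2.resize(S['pixels'][150:290,170:350,::-1],None,fx=4.4,fy=4.2,interpolation=cv2.INTER_CUBIC))
E
```

```text
2.8 [ 0.6586988  -0.08591912  0.03769245] [ 0.23243631  0.34123199 -0.32835963]
(np.float64(256.1031414190076), np.float64(223.666918489632))
(np.float64(256.17100660564967), np.float64(223.72441796872363))
```

View pics/s2z.png

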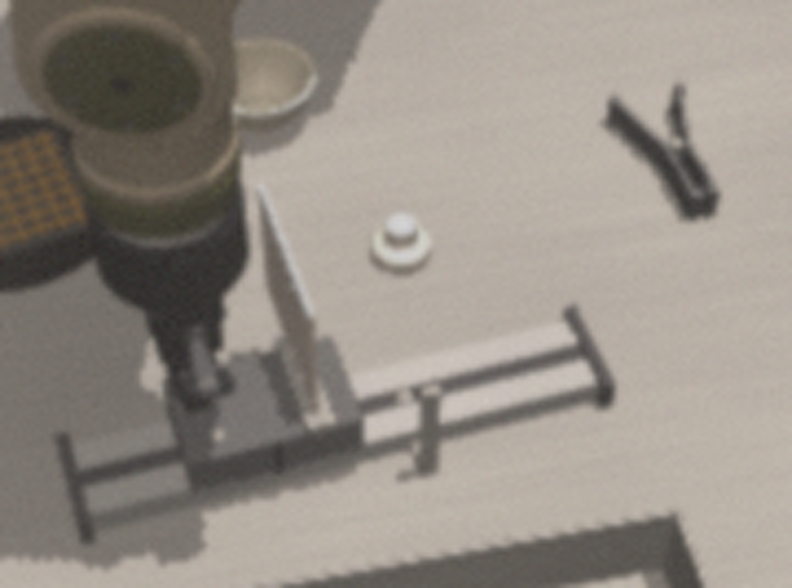

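```bash
python3 - <<'E'
from h import *
S=load('s2');p=[0.6587,-.0859,.0377]
u,v=proj(S,p);print((u-170)*4.4,(v-150)*4.2)
u,v=proj(S,[0.663,-.098,.056]);print('facetop',(u-170)*4.4,(v-150)*4.2)
for h in(.038,.056,.07,.09):
  q=plane(S,170+195/4.4,150+398/4.2,h);print(h,q)
D=load('d2');print(proj(D,p))
cv2.imwrite('pics/d2z.png',cv2.resize(D['px'][120:230,190:290,::-1],None,fx=5.4,fy=5.4,interpolation=cv2.INTER_CUBIC))
cv2.imwrite('pics/w2z.png',cv2.resize(load('w2')['px'][190:290,180:330,::-1],None,fx=5,fy=5,interpolation=cv2.INTER_CUBIC))
E
```

```text
192.9202689080099 427.30284675861844
facetop 169.40236998423504 419.1842819220461
0.038 [ 0.63865583 -0.08183746  0.038     ]
0.056 [ 0.65138268 -0.08223061  0.056     ]
0.07 [ 0.66128134 -0.0825364   0.07      ]
0.09 [ 0.67542228 -0.08297323  0.09      ]
(np.float64(238.5626114240524), np.float64(181.27180281484212))
```

View pics/d2z.png

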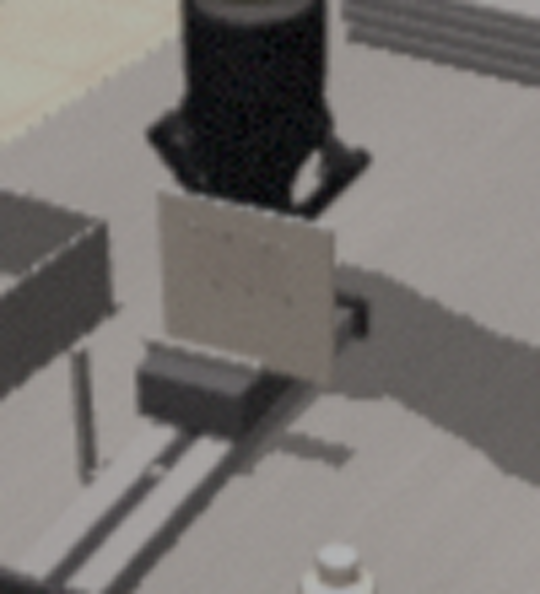

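View pics/w2z.png

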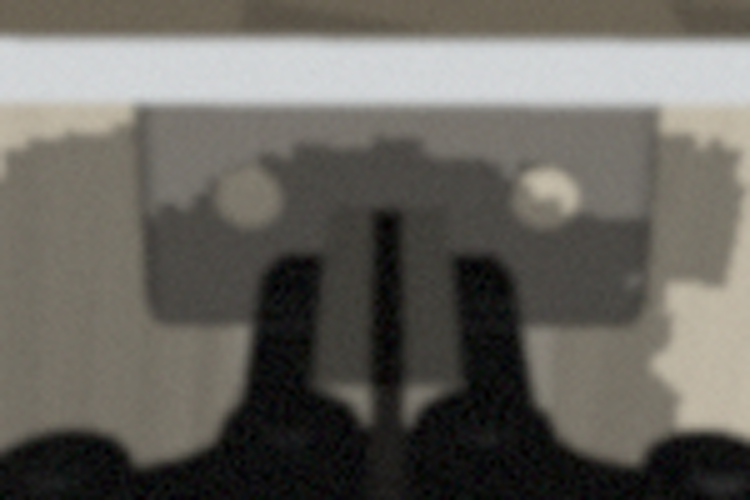

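```bash
python3 - <<'E'
from h import *
for f,pts in [('w2',[(208,252),(311,252)]),('w1',[(226,136),(283,136)]),('w2',[(201,92),(319,92)])]:
    W=load(f);a,b=[plane(W,*p,.056) for p in pts];print(f,W['W'][:3,3],a,b,np.linalg.norm(a-b))
A=load('w1')['px'][190:290,180:330,::-1];B=load('w2')['px'][190:290,180:330,::-1]
cv2.imwrite('pics/w12.png',np.hstack([cv2.resize(x,None,fx=2.6,fy=4,interpolation=cv2.INTER_CUBIC) for x in (A,B)]))
W=shot('wrist','w3');print(env.get_state()['tcp_pos'],env.get_state()['joint_pos'])
E
```

```text
w2 [ 0.65033768 -0.00174995  0.20933815] [ 0.62957666 -0.09868192  0.056     ] [ 0.6942087  -0.09199646  0.056     ] 0.06497688253665183
w1 [ 0.66061795 -0.05394647  0.37222115] [ 0.63102739 -0.10198577  0.056     ] [ 0.69482627 -0.09452105  0.056     ] 0.06423409790105168
w2 [ 0.65033768 -0.00174995  0.20933815] [ 0.62146623 -0.00373407  0.056     ] [0.68252021 0.00263112 0.056     ] 0.061384883830344905
[ 0.65866191 -0.08644993  0.03754718] [-2.51091527e-01  5.69548952e-01  2.94052823e-02  1.03046011e+00
 -2.64376973e-04  1.21813602e+00]
```

View pics/w12.png

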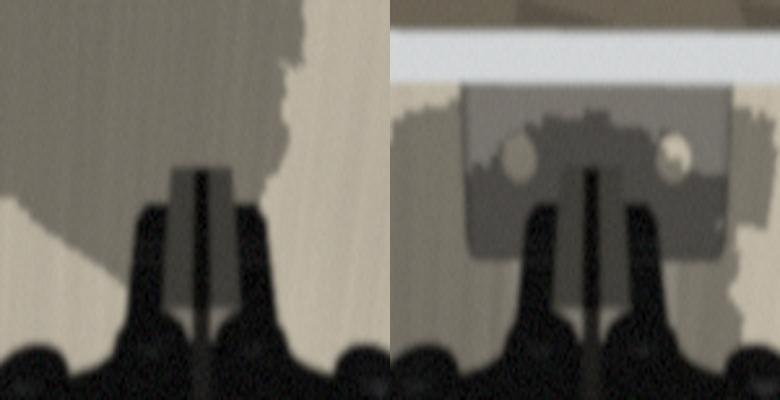

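```bash
python3 - <<'E'
from h import *
c=env.read_camera('wrist');H=np.array(c['hand_eye']);print(np.round(H,4).tolist())
d=dict(W=H,f=192/np.tan(np.radians(c['fov_y'])/2),cx=c['cx'],cy=c['cy'])
for y in (-.011,0,.011):
  for z in (0,-.01,-.02,-.03): print(y,z,np.round(proj(d,[0,y,z]),1),np.round(proj(d,[0.01,y,z]),1))
E
```

```text
[[1.0, -0.0002, 0.001, 0.0004], [-0.0001, 0.9464, 0.3229, -0.0834], [-0.001, -0.3229, 0.9464, -0.1714], [0.0, 0.0, 0.0, 1.0]]
-0.011 0 [256.1 208.8] [271.1 208.8]
-0.011 -0.01 [256.1 214.9] [271.9 214.9]
-0.011 -0.02 [256.  221.8] [272.7 221.8]
-0.011 -0.03 [256.  229.5] [273.7 229.5]
0 0 [256.1 223.7] [270.8 223.7]
0 -0.01 [256.1 230.6] [271.6 230.6]
0 -0.02 [256.  238.1] [272.4 238.1]
0 -0.03 [256.  246.6] [273.3 246.6]
0.011 0 [256.1 238.1] [270.6 238.1]
0.011 -0.01 [256.1 245.6] [271.3 245.6]
0.011 -0.02 [256.1 253.8] [272.1 253.8]
0.011 -0.03 [256. 263.] [273. 263.]
```

```bash
python3 - <<'E'
from h import *
S=load('s2');W=load('w3')
cv2.imwrite('pics/s2y.png',cv2.resize(S['px'][215:265,190:260,::-1],None,fx=11,fy=11,interpolation=cv2.INTER_CUBIC))
t=tri([(S,170+197/4.4,150+400/4.2),(W,256.5,232)]);print(t,proj(S,t),proj(W,t))
E
```

```text
[ 0.65781405 -0.08078053  0.06176206] (np.float64(215.106387263446), np.float64(245.43992512453872)) (np.float64(255.52061196069073), np.float64(233.2652696592641))
```

View pics/s2y.png

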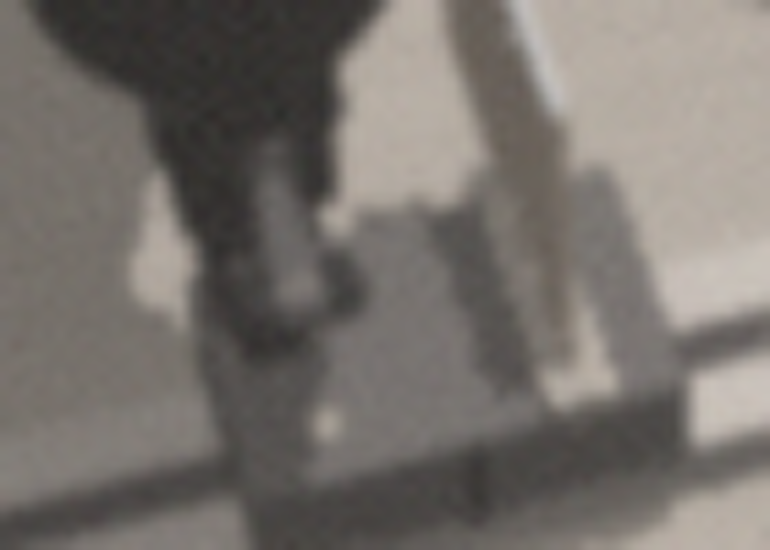

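apply_moves(moves=[[[0, 1.5, 0], 0, 0], [[0, 3, 0], 0, 0], [[0, 4.5, 0], 0, 0], [[0, 5.0, 0], 0, 0], [[0, 5.0, 0.5], 0, 0], [[0, 5.0, 1], 0, 0], [[0, 5.0, 1.5], 0, 0], [[0, 5.0, 1.9], 0, 0], [[0, 5.0, 1.9], 0, 0], [[0, 5.0, 1.9], 0, 0]])

```text
clock: 4.2
tcp_pos: [0.6638, -0.1357, 0.0187]
orientation: [0.0, 0.999, 0.051, 0.0]
wrist_force: [-0.9, -0.3, -0.4]
finger_gap: 0.0
```

```bash
python3 -c "
from h import *
go([0.668,-0.13,0.035],6.2)
S=shot('scene','s4');W=shot('wrist','w4')
cv2.imwrite('pics/s4y.png',cv2.resize(S['pixels'][205:275,180:260,::-1],None,fx=6,fy=6,interpolation=cv2.INTER_CUBIC))
cv2.imwrite('pics/w4y.png',cv2.resize(W['pixels'][150:290,180:330,::-1],None,fx=4,fy=4,interpolation=cv2.INTER_CUBIC))
"
```

```text
t 4.2 tcp [ 0.6638 -0.1357  0.0187] yaw 5.86 F [-0.9 -0.3 -0.4] gap 0.0 -> shift [ 0.48 -0.52 -1.63] turn -0.3 tilt [ 0. -0. -1.]
```

View pics/s4y.png

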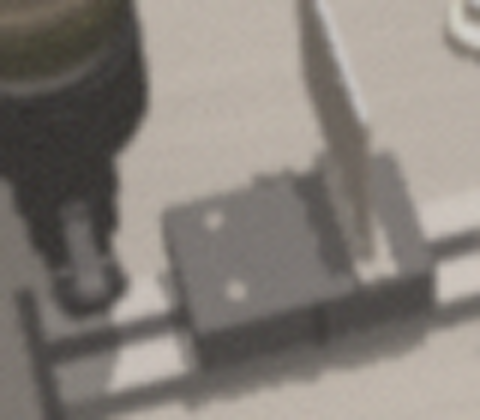

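View pics/w4y.png

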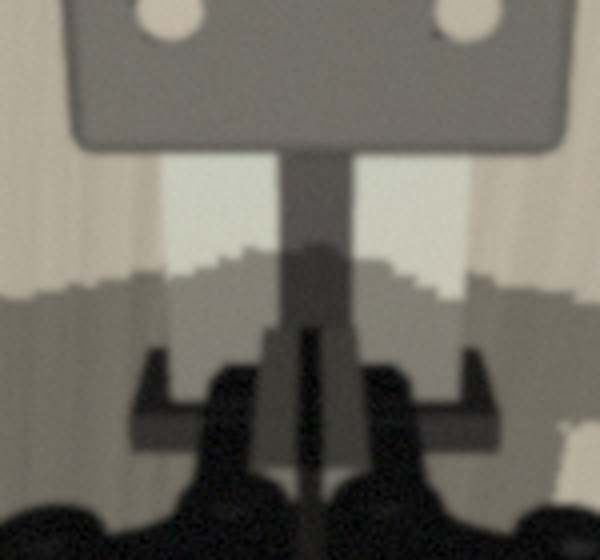

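TCP z is 19 mm, below the rail top, with no contact. The real fingertips therefore sit about 25–30 mm above the reported TCP. I go a little lower and then push.

apply_moves(moves=[[[0, 0, 0.5], 0, 0], [[0, 0, 1.0], 0, 0], [[0, 0, 1.0], 0, 0], [[0, -1.0, 1.0], 0, 0], [[0, -2.0, 1.0], 0, 0], [[0, -2.8, 1.0], 0, 0], [[0, -3.4, 1.0], 0, 0], [[0, -4.0, 1.0], 0, 0], [[0, -4.4, 1.0], 0, 0], [[0, -4.4, 1.0], 0, 0]])

```text
clock: 5.55
tcp_pos: [0.6591, -0.0915, 0.0086]
orientation: [-0.0, 0.999, 0.051, 0.0]
wrist_force: [-0.2, -0.3, -0.5]
finger_gap: 0.0001
```

```bash
python3 -c "
from h import *
go([0.668,-0.13,0.035],6.2)
print(env.get_state()['tcp_pos']@np.array([-.108,.994,0]))
S=shot('scene','s5');W=shot('wrist','w5')
cv2.imwrite('pics/s5y.png',cv2.resize(S['pixels'][205:275,180:280,::-1],None,fx=6,fy=6,interpolation=cv2.INTER_CUBIC))
"
```

```text
t 5.55 tcp [ 0.6591 -0.0915  0.0086] yaw 5.87 F [-0.2 -0.3 -0.5] gap 0.0001 -> shift [ 0.49  3.92 -2.64] turn -0.3 tilt [ 0.  0. -1.]
-0.16215107141063034
```

View pics/s5y.png

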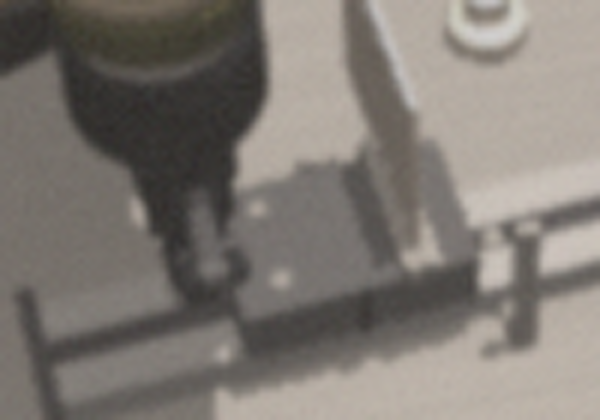

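View pics/w5.png

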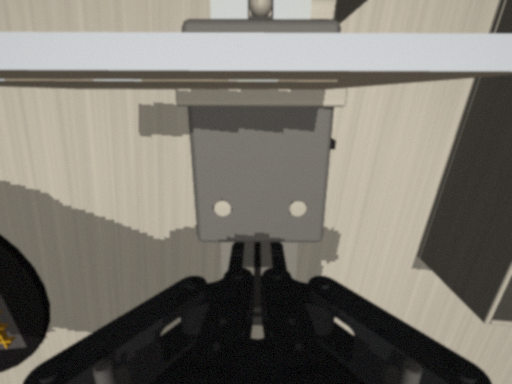

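```bash
python3 - <<'E'
from h import *
W=load('w5');S=load('s5');y=np.array([-.108,.994,0])
S0=load('scene0')
print('TCP',-.1622)
for n,d,u,v,h in [('rear',W,257,241.5,.056),('front',W,257,19,.056),('postS',S,180+524/6,205+225/6,.085),('blackline top S',S,180+368/6,205+289/6,.056),('card rob top S',S,180+360/6,205-5/6,.153)]:
    p=plane(d,u,v,h);print(n,np.round(p,4),round(p@y,4))
E
```

```text
TCP -0.1622
rear [ 0.6584 -0.0786  0.056 ] -0.1492
front [0.6484 0.0188 0.056 ] -0.0514
postS [0.6917 0.04   0.085 ] -0.035
blackline top S [ 0.689  -0.0226  0.056 ] -0.0969
card rob top S [ 0.6192 -0.0097  0.153 ] -0.0765
```

apply_moves(moves=[[[0, -0.6, 0], 0, 0], [[0, -1.3, 0], 0, 0], [[0, -2.0, 0], 0, 0], [[0, -2.7, 0], 0, 0], [[0, -3.4, 0], 0, 0], [[0, -4.1, 0], 0, 0], [[0, -4.7, 0], 0, 0], [[0, -5.1, 0], 0, 0], [[0, -5.4, 0], 0, 0], [[0, -5.4, 0], 0, 0]])

```text
clock: 6.9
tcp_pos: [0.6537, -0.0387, 0.0086]
orientation: [0.0, 0.999, 0.051, 0.0]
wrist_force: [0.9, -3.9, -0.4]
finger_gap: -0.0002
```

```bash
python3 -c "
from h import *
go([0.668,-0.13,0.035],6.2)
print(env.get_state()['tcp_pos']@np.array([-.108,.994,0]))
S=shot('scene','s6');W=shot('wrist','w6')
cv2.imwrite('pics/s6y.png',cv2.resize(S['pixels'][205:275,190:290,::-1],None,fx=6,fy=6,interpolation=cv2.INTER_CUBIC))
"
```

```text
t 6.9 tcp [ 0.6537 -0.0387  0.0086] yaw 5.83 F [ 0.9 -3.9 -0.4] gap -0.0002 -> shift [ 0.49  9.23 -2.63] turn -0.4 tilt [ 0.    -0.001 -1.   ]
-0.1090201748357683
```

View pics/s6y.png

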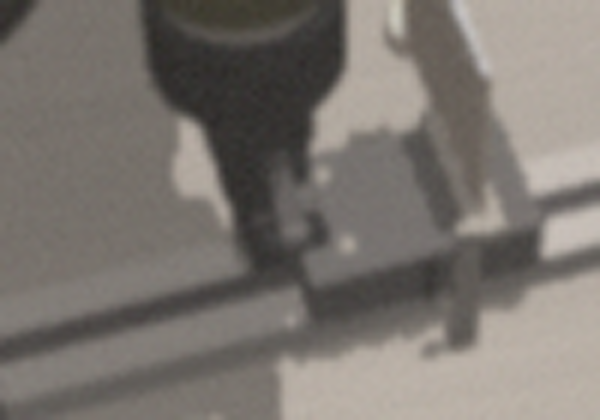

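View pics/w6.png

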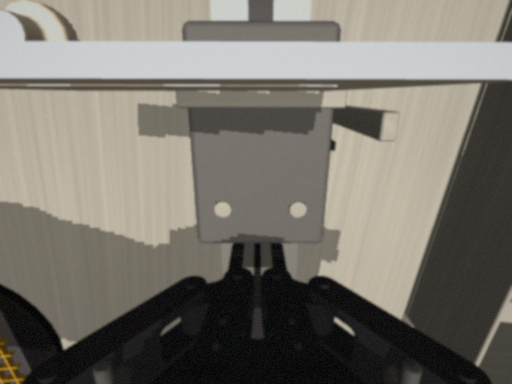

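apply_moves(moves=[[[0, -0.1, 0], 0, 0], [[0, -0.1, 0], 0, 0], [[0, -0.2, 0], 0, 0], [[0, -0.2, 0], 0, 0], [[0, -0.3, 0], 0, 0], [[0, -0.3, 0], 0, 0], [[0, -0.3, 0], 0, 0], [[0, -0.3, 0], 0, 0], [[0, -0.3, 0], 0, 0], [[0, -0.3, 0], 0, 0]])

```text
clock: 8.25
tcp_pos: [0.6534, -0.0353, 0.0087]
orientation: [-0.0, 0.999, 0.051, 0.0]
wrist_force: [-0.6, -3.9, 0.3]
finger_gap: -0.0001
```

```bash
cat > m.py <<'E'
from h import *
import sys
n=sys.argv[1]
go([0.668,-0.13,0.035],6.2)
y=np.array([-.108,.994,0])
print('tcp y',env.get_state()['tcp_pos']@y)
S=shot('scene','s'+n);W=shot('wrist','w'+n)
a=cv2.resize(S['pixels'][215:270,210:290,::-1],None,fx=6,fy=6,interpolation=cv2.INTER_CUBIC)
b=cv2.resize(W['pixels'][60:200,270:430,::-1],None,fx=3,fy=3,interpolation=cv2.INTER_CUBIC)
c=np.zeros((a.shape[0]+b.shape[0],480,3),np.uint8);c[:a.shape[0]]=a;c[a.shape[0]:]=b;cv2.imwrite(f'pics/m{n}.png',c[:800])
W=load('w'+n)
col=W['px'][225:260,200:232].astype(int).sum(2).mean(1);r=np.argmax(np.diff(col))
print('rear row',225+r+.5,plane(W,257,225.5+r,.056)@y)
E
python3 m.py 7
```

```text
t 8.25 tcp [ 0.6534 -0.0353  0.0087] yaw 5.85 F [-0.6 -3.9  0.3] gap -0.0001 -> shift [ 0.49  9.57 -2.63] turn -0.4 tilt [ 0.  0. -1.]
tcp y -0.10560856403544802
rear row 242.5 -0.09295548404778617
```

View pics/m7.png

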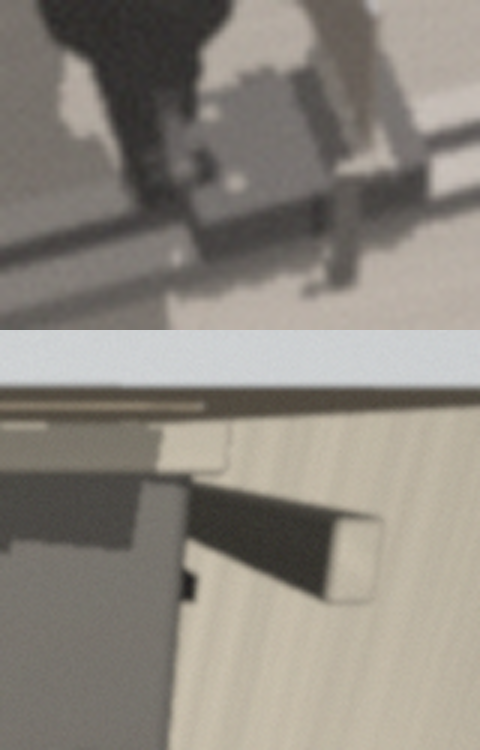

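```bash
python3 - <<'E'
from h import *
W=load('w7');y=np.array([-.108,.994,0])
p=plane(W,388,136.7,.085);print(p,p@y)
for v in (140.5,145,150):
  for h in (.056,):
    q=plane(W,333,v,h);print(v,h,q,q@y)
S=load('s7');p=plane(S,210+345/6,215+183/6,.085);print('S post',p,p@y)
p=plane(S,210+322/6,215+196/6,.056);print('S line',p,p@y)
E
```

```text
[0.69107574 0.03874295 0.085     ] -0.036125686560815176
140.5 0.056 [0.68109788 0.03185056 0.056     ] -0.04189911242194023
145 0.056 [0.68147854 0.02987258 0.056     ] -0.04390633857765582
150 0.056 [0.68190619 0.0276504  0.056     ] -0.04616136888424475
S post [0.70004165 0.03842443 0.085     ] -0.037410616951940694
S line [0.68477518 0.0330198  0.056     ] -0.04113403461386623
```

apply_moves(moves=[[[0, -0.1, 0], 0, 0], [[0, -0.1, 0], 0, 0], [[0, -0.2, 0], 0, 0], [[0, -0.2, 0], 0, 0], [[0, -0.2, 0], 0, 0], [[0, -0.2, 0], 0, 0], [[0, -0.2, 0], 0, 0], [[0, -0.2, 0], 0, 0], [[0, -0.2, 0], 0, 0], [[0, -0.2, 0], 0, 0]])

```text
clock: 9.6
tcp_pos: [0.6531, -0.0333, 0.0086]
orientation: [0.0, 0.999, 0.051, 0.0]
wrist_force: [-0.1, 1.1, -0.5]
finger_gap: 0.0002
```

```bash
python3 m.py 8
```

```text
t 9.6 tcp [ 0.6531 -0.0333  0.0086] yaw 5.84 F [-0.1  1.1 -0.5] gap 0.0002 -> shift [ 0.49  9.77 -2.64] turn -0.4 tilt [ 0. -0. -1.]
tcp y -0.10368410312134146
rear row 241.5 -0.09049445313634784
```

View pics/m8.png

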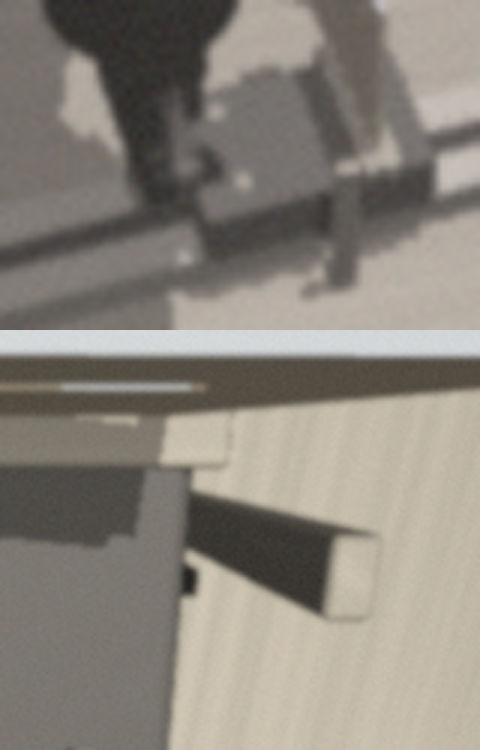

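```bash
python3 - <<'E'
from h import *
for n in ['w5','w6','w7','w8']:
    W=load(n)['px'].astype(float).sum(2)
    def edge(c0,c1,r0,r1,neg=False):
        p=W[r0:r1,c0:c1].mean(1);g=np.abs(np.diff(p));i=np.argmax(g);j=np.arange(max(0,i-2),min(len(g),i+3));return r0+.5+(g[j]*j).sum()/g[j].sum()
    print(n,'front',edge(270,300,5,30),'rear',edge(203,228,230,255),'card',edge(270,300,60,85))
print(env.get_state()['wrist_force'])
E
```

```text
w5 front 18.72123389211997 rear 241.42748248866914 card 70.5959040959041
w6 front 20.4681162817958 rear 242.53545527800162 card 78.60755765022724
w7 front 20.44846698113208 rear 242.56567164179106 card 78.20472845639884
w8 front 18.246772039180765 rear 241.09295154185023 card 67.80335140463282
[-0.14935582  0.32810107 -0.28611849]
```

```bash
python3 - <<'E'
from h import *
y=np.array([-.108,.994,0])
W=load('w8')
p=plane(W,388,142.3,.085);print('post',p,p@y)
q=plane(W,333.5,143.3,.05);print('mark',q@y, plane(W,333.5,143.3,.056)@y)
for n,f,r in(('w7',20.45,242.57),('w8',18.25,241.09)):
  W=load(n);print(n,'front',plane(W,285,f,.056)@y-.1,'rear',plane(W,215,r,.056)@y)
E
```

```text
post [0.69125095 0.03871881 0.085     ] -0.03616860628368147
mark -0.042306704106062874 -0.04129273540190729
w7 front -0.09501632978767767 rear -0.092852851245528
w8 front -0.09245000786071589 rear -0.09011862143706481
```

```bash
python3 - <<'E'
from h import *
y=np.array([-.108,.994,0])
for n,r in(('w5',70.6),('w6',78.6),('w7',78.2),('w8',67.8)):
  W=load(n);print(n,plane(W,285,r,.153)@y, W['W'][:3,3]@y,W['W'][2,3])
W=shot('wrist','w9');S=shot('scene','s9');D=shot('side','d9')
a=cv2.resize(S['pixels'][205:265,220:290,::-1],None,fx=8,fy=8,interpolation=cv2.INTER_CUBIC);cv2.imwrite('pics/s9z.png',a)
a=cv2.resize(D['pixels'][145:245,180:280,::-1],None,fx=6,fy=6,interpolation=cv2.INTER_CUBIC);cv2.imwrite('pics/d9z.png',a)
E
```

```text
w5 -0.07709870383869913 -0.07908727785727201 0.18003690511469683
w6 -0.024281442947605935 -0.025583054148317148 0.18004566953884785
w7 -0.020843802507763423 -0.022199486897310904 0.18011452591968713
w8 -0.01812617524196358 -0.0203351848047443 0.18001300263768447
```

View pics/s9z.png

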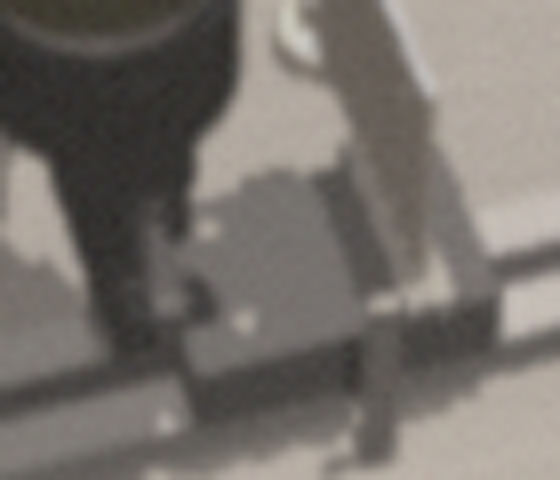

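View pics/d9z.png

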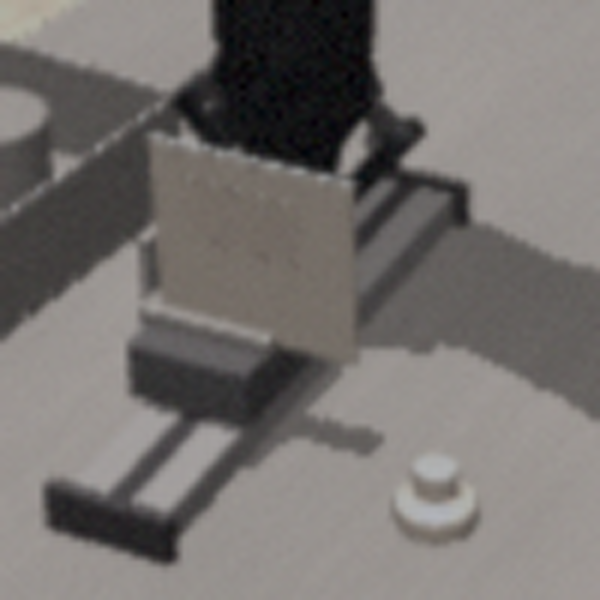

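apply_moves(moves=[[[0, -0.1, 0], 0, 0], [[0, -0.1, 0], 0, 0], [[0, -0.15, 0], 0, 0], [[0, -0.15, 0], 0, 0], [[0, -0.15, 0], 0, 0], [[0, -0.15, 0], 0, 0], [[0, -0.15, 0], 0, 0], [[0, -0.15, 0], 0, 0], [[0, -0.15, 0], 0, 0], [[0, -0.15, 0], 0, 0]])

```text
clock: 11.1
tcp_pos: [0.653, -0.0318, 0.0086]
orientation: [0.0, 0.999, 0.051, 0.0]
wrist_force: [0.0, -2.3, 0.1]
finger_gap: -0.0001
```

```bash
cat > e.py <<'E'
from h import *
import sys
y=np.array([-.108,.994,0])
s=env.get_state();print(s['clock'],'tcp',s['tcp_pos']@y,s['wrist_force'])
n=sys.argv[1];shot('wrist',n);d=load(n);W=d['px'].astype(float).sum(2)
def edge(c0,c1,r0,r1):
    p=W[r0:r1,c0:c1].mean(1);g=np.abs(np.diff(p));i=np.argmax(g);j=np.arange(max(0,i-2),min(len(g),i+3));return r0+.5+(g[j]*j).sum()/g[j].sum()
c=edge(270,300,50,90);r=edge(203,228,230,255)
print('card row',c,plane(d,285,c,.153)@y,'rear',r,plane(d,215,r,.056)@y)
s=env.get_state();print(s['clock'],s['wrist_force'])
E
python3 e.py w10; python3 - <<'E'
from h import *
y=np.array([-.108,.994,0]);W=load('w1')
for v in (173,176,178): print(plane(W,254,v,.025)@y)
E
```

```text
11.1 tcp -0.10218433519339205 [ 0.01888965 -2.31898279  0.13318541]
card row 78.21864290610007 -0.017482639423806567 rear 242.47965696051057 -0.08941035513742923
11.15 [ 0.62331932 -1.4206869   0.5898632 ]
-0.22102275367814575
-0.22505209314790292
-0.2277545002817421
```

apply_moves(moves=[[[0, -0.1, 0], 0, 0], [[0, -0.1, 0], 0, 0], [[0, -0.15, 0], 0, 0], [[0, -0.15, 0], 0, 0], [[0, -0.15, 0], 0, 0], [[0, -0.15, 0], 0, 0], [[0, -0.15, 0], 0, 0], [[0, -0.15, 0], 0, 0], [[0, -0.15, 0], 0, 0], [[0, -0.15, 0], 0, 0]])

```text
clock: 12.4
tcp_pos: [0.6528, -0.0304, 0.0086]
orientation: [0.0, 0.999, 0.051, -0.0]
wrist_force: [0.2, 0.8, -1.3]
finger_gap: -0.0003
```

```bash
python3 e.py w11
```

```text
12.4 tcp -0.10068143697222727 [ 0.24020194  0.75136112 -1.2703443 ]
card row 82.27304964539007 -0.016329345170974386 rear 237.34401588201928 -0.08499940270032626
12.45 [-0.08991786 -0.13543692 -0.16697415]
```

```bash
python3 m.py 12
```

```text
t 12.45 tcp [ 0.6529 -0.0303  0.0086] yaw 5.84 F [-0.1 -0.1 -0.2] gap 0.0002 -> shift [ 0.49 10.07 -2.64] turn -0.4 tilt [ 0. -0. -1.]
tcp y -0.10065506992022412
rear row 237.5 -0.08519992343718477
```

View pics/m12.png

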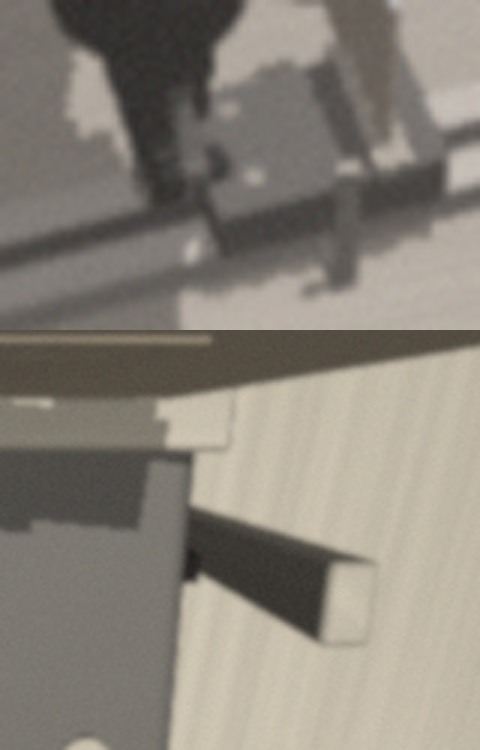

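View pics/w12.png

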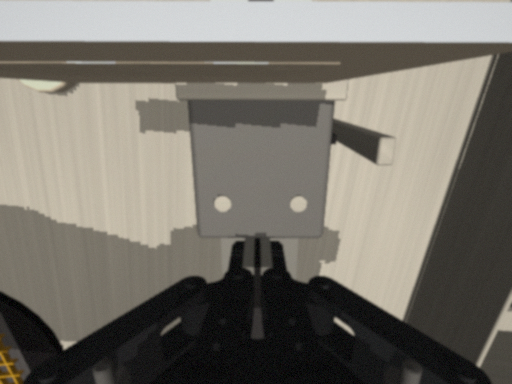

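Clicked in. The rear face jumped 4.4 mm for 1.5 mm of tool travel, the force fell to zero and a gap opened ahead of the finger. Now I back off, rise and go to the clip.

apply_moves(moves=[[[0, 1.5, 0], 0, 0], [[0, 3, 0], 0, 0], [[0, 3, -6], 0, 0], [[0, 3, -12], 0, 0], [[0, 3, -18], 0, 0], [[0, 3, -22], 0, 0], [[0, 3, -22], 0, 0], [[0, 3, -22], 0, 0.5], [[0, 3, -22], 0, 1], [[0, 3, -22], 0, 1]])

```text
clock: 13.8
tcp_pos: [0.6552, -0.0602, 0.227]
orientation: [-0.0, 0.999, 0.051, -0.001]
wrist_force: [0.0, 0.9, 0.3]
finger_gap: 0.0541
```

```bash
python3 -c "
from h import *
go([0.44,0.25,0.22],92)"
```

```text
t 13.8 tcp [ 0.6552 -0.0602  0.227 ] yaw 5.84 F [0.  0.9 0.3] gap 0.0541 -> shift [-18.25 -33.05   0.77] turn -86.2 tilt [-0.003  0.    -1.   ]
```

apply_moves(moves=[[[-18.2, -33, 0.7], -86, 1], [[-18.2, -33, 0.7], -86, 1], [[-18.2, -33, 0.7], -86, 1], [[-18.2, -33, 0.7], -86, 1], [[-18.2, -33, 0.7], -86, 1], [[-18.2, -33, 0.7], -86, 1], [[-18.2, -33, 0.7], -86, 1], [[-18.2, -33, 0.7], -86, 1], [[-18.2, -33, 0.7], -86, 1], [[-18.2, -33, 0.7], -86, 1]])

```text
clock: 15.05
tcp_pos: [0.4412, 0.2494, 0.2212]
orientation: [-0.0, 0.697, 0.717, -0.0]
wrist_force: [-0.2, 0.2, 0.7]
finger_gap: 0.0853
```

```bash
python3 -c "
from h import *
go([0.43,0.25,0.20],92)
shot('wrist','c1');shot('scene','sc1')"
```

```text
t 15.05 tcp [0.4412 0.2494 0.2212] yaw 91.65 F [-0.2  0.2  0.7] gap 0.0853 -> shift [ 0.09 -1.11  2.12] turn -0.3 tilt [-0.001 -0.    -1.   ]
```

View pics/c1.png

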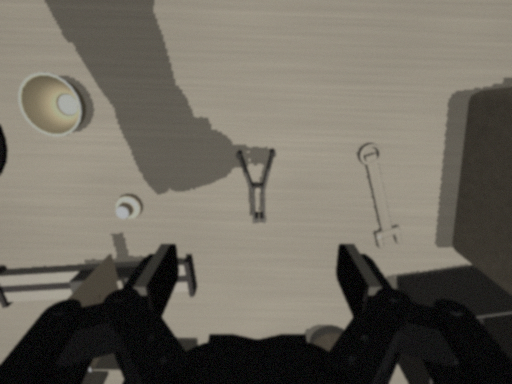

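View pics/sc1.png

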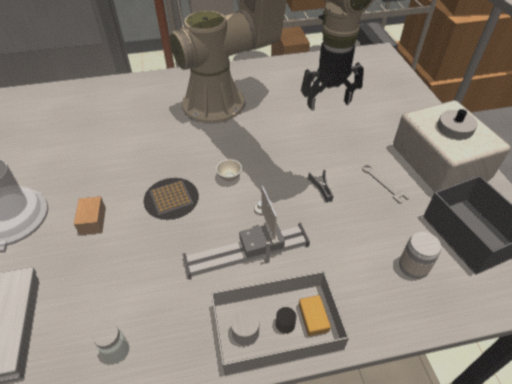

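```bash
python3 - <<'E'
from h import *
W=load('c1')
g=W['px'].astype(int).sum(2)
m=((g<200).astype(np.uint8)*255);m[:140]=0;m[225:]=0;m[:,:232]=0;m[:,280:]=0
cv2.imwrite('pics/c1z.png',np.hstack([cv2.resize(W['px'][140:230,220:290,::-1],None,fx=5.5,fy=5.5,interpolation=cv2.INTER_CUBIC),cv2.cvtColor(cv2.resize(m[140:230,220:290],None,fx=5.5,fy=5.5),cv2.COLOR_GRAY2BGR)]))
ys,xs=np.nonzero(m);print(xs.min(),xs.max(),ys.min(),ys.max())
print('proj TCP grasp',proj(W,T(env.get_state())[:3,3]))
E
```

```text
237 273 150 217
proj TCP grasp (np.float64(256.4926517157797), np.float64(222.96174464301993))
```

View pics/c1z.png

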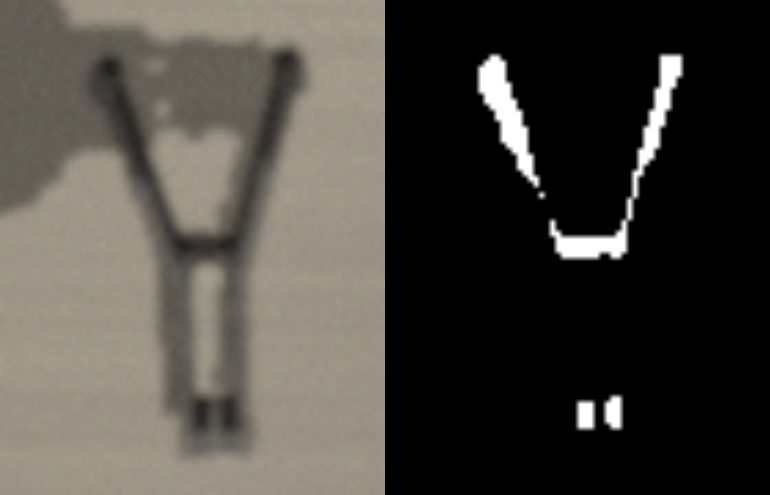

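```bash
python3 - <<'E'
from h import *
W=load('c1')
b1=plane(W,239.5,152.7,.026);b2=plane(W,272.2,150.9,.026);t=plane(W,259.3,213,.026);t0=plane(W,259.3,219,0)
m=(b1+b2)/2;print(b1,b2,np.linalg.norm(b1-b2),m,t,t0)
d=b2-b1;print('heading from buttons',np.degrees(np.arctan2(-d[0],d[1])),'from tip',np.degrees(np.arctan2(*(t-m)[[1,0]])),np.linalg.norm(t-m))
E
```

```text
[0.43311774 0.225952   0.026     ] [0.42943319 0.26939839 0.026     ] 0.04360234848326695 [0.43127547 0.2476752  0.026     ] [0.51977507 0.25509003 0.026     ] [0.54130311 0.25595566 0.        ]
heading from buttons 4.8474776442857905 from tip 4.789276147519383 0.08880968467834507
```

```bash
python3 -c "
from h import *
go([0.429,0.2477,0.03],94.8)"
```

```text
t 15.15 tcp [0.4413 0.2493 0.2214] yaw 91.7 F [ 0.6 -0.3  0.1] gap 0.0853 -> shift [-0.12 -1.23 19.14] turn -3.1 tilt [-0. -0. -1.]
```

apply_moves(moves=[[[-0.1, -1.2, 5], -3, 0.8], [[-0.1, -1.2, 10], -3, 0.8], [[-0.1, -1.2, 14], -3, 0.8], [[-0.1, -1.2, 17], -3, 0.8], [[-0.1, -1.2, 18.5], -3, 0.8], [[-0.1, -1.2, 19.1], -3, 0.8], [[-0.1, -1.2, 19.1], -3, 0.8], [[-0.1, -1.2, 19.1], -3, 0.8], [[-0.1, -1.2, 19.1], -3, 0.8], [[-0.1, -1.2, 19.1], -3, 0.8]])

```text
clock: 16.4
tcp_pos: [0.4297, 0.2483, 0.0311]
orientation: [0.0, 0.677, 0.736, 0.0]
wrist_force: [-0.5, 1.0, 0.3]
finger_gap: 0.0684
```

```bash
python3 -c "
from h import *
go([0.429,0.2477,-.02],94.8)
D=shot('side','d13');W=shot('wrist','c2');S=shot('scene','s13')
cv2.imwrite('pics/d13z.png',cv2.resize(D['pixels'][210:310,160:300,::-1],None,fx=5,fy=5,interpolation=cv2.INTER_CUBIC))
cv2.imwrite('pics/s13z.png',cv2.resize(S['pixels'][110:215,260:400,::-1],None,fx=5,fy=5,interpolation=cv2.INTER_CUBIC))
print(proj(D,env.get_state()['tcp_pos']) if 'f' in D else proj(load('d13'),env.get_state()['tcp_pos']))
"
```

```text
t 16.4 tcp [0.4297 0.2483 0.0311] yaw 94.84 F [-0.5  1.   0.3] gap 0.0684 -> shift [-0.06 -0.08  5.11] turn 0.0 tilt [ 0.001  0.    -1.   ]
(np.float64(244.8713018972404), np.float64(279.18723381518674))
```

View pics/d13z.png

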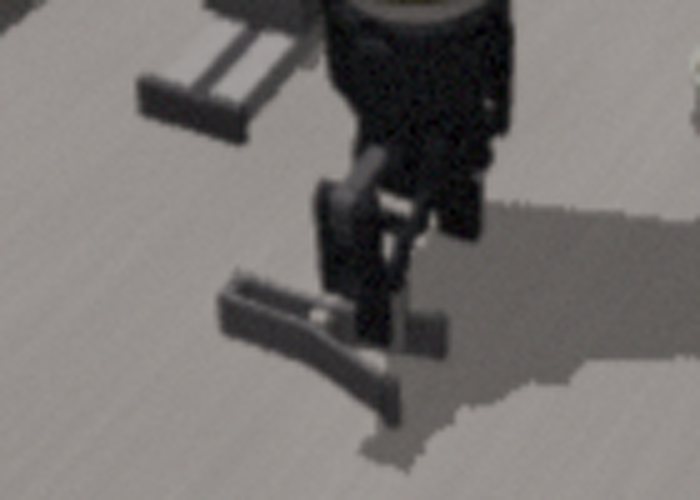

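View pics/s13z.png

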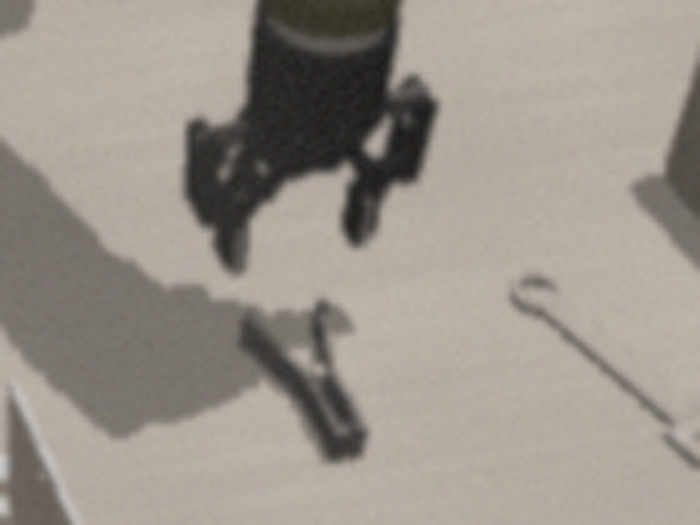

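View pics/c2.png

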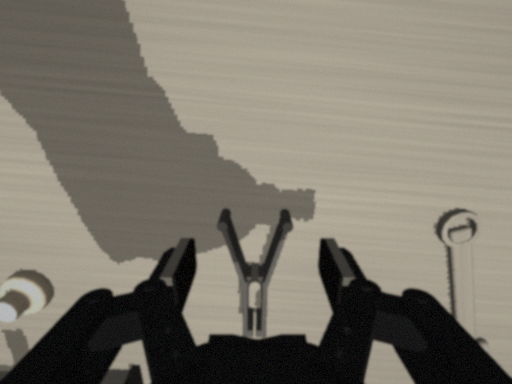

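```bash
python3 - <<'E'
from h import *
D=load('d13');S=load('s13');W=load('c2')
for a,b in [((235,278),(331.6,158.2)),((252.5,257.5),(307,163.8))]:
  t=tri([(D,*a),(S,*b)]);print(t,np.subtract(proj(D,t),a),np.subtract(proj(S,t),b))
b1=plane(W,225,212,.026);b2=plane(W,286,213,.026);t=plane(W,254,335,.026)
m=(b1+b2)/2;d=b2-b1;print(b1,b2,m,np.degrees(np.arctan2(-d[0],d[1])),np.linalg.norm(d),t,np.degrees(np.arctan2(*(t-m)[[1,0]])))
b1=tri([(W,225,212),(D,160+395/5,210+380/5)]);print('b1?',b1)
E
```

```text
[0.43020671 0.28906749 0.06791304] [-0.82662989  0.37724043] [-0.57996565 -0.33249564]
[0.43327096 0.21377901 0.06492606] [-1.25961368  0.63424906] [-0.93218438 -0.61140658]
[0.42567819 0.22605746 0.026     ] [0.42286133 0.26802121 0.026     ] [0.42426976 0.24703933 0.026     ] 3.840285917783036 0.04205818572802502 [0.53279956 0.2548211  0.026     ] 4.101184430903209
b1? [ 0.4583305   0.22120868 -0.03403847]
```

apply_moves(moves=[[[-0.1, -0.2, 1.5], 0, 0.8], [[-0.1, -0.2, 3], 0, 0.8], [[-0.1, -0.2, 4], 0, 0.8], [[-0.1, -0.2, 4.6], 0, 0.8], [[-0.1, -0.2, 5.0], 0, 0.8], [[-0.1, -0.2, 5.0], 0, 0.8], [[-0.1, -0.2, 5.0], 0, 0.8], [[-0.1, -0.2, 5.0], 0, 0.8], [[-0.1, -0.2, 5.0], 0, 0.8], [[-0.1, -0.2, 5.0], 0, 0.8]], squeeze=30)

```text
clock: 17.8
tcp_pos: [0.4275, 0.247, -0.0193]
orientation: [0.0, 0.677, 0.736, 0.0]
wrist_force: [-1.0, 0.2, 0.2]
finger_gap: 0.068
```

```bash
cat > v.py <<'E'
from h import *
import sys
n=sys.argv[1];go([0.428,0.2475,-.02],94.6)
D=shot('side','d'+n);W=shot('wrist','c'+n);S=shot('scene','s'+n)
a=cv2.resize(D['pixels'][230:310,180:280,::-1],None,fx=4,fy=4,interpolation=cv2.INTER_CUBIC)
b=cv2.resize(S['pixels'][125:205,280:380,::-1],None,fx=4,fy=4,interpolation=cv2.INTER_CUBIC)
c=cv2.resize(W['pixels'][150:390,100:420,::-1],None,fx=1.25,fy=1.25)
w=cv2.resize(W['pixels'][180:370,150:370,::-1],(400,345))
cv2.imwrite(f'pics/v{n}.png',np.hstack([np.vstack([a,b])[:600],np.vstack([w,np.zeros((295,400,3),np.uint8)])[:600]]))
E
python3 v.py 14
```

```text
t 17.8 tcp [ 0.4275  0.247  -0.0193] yaw 94.84 F [-1.   0.2  0.2] gap 0.068 -> shift [0.04 0.06 0.07] turn 0.2 tilt [ 0. -0. -1.]
```

View pics/v14.png

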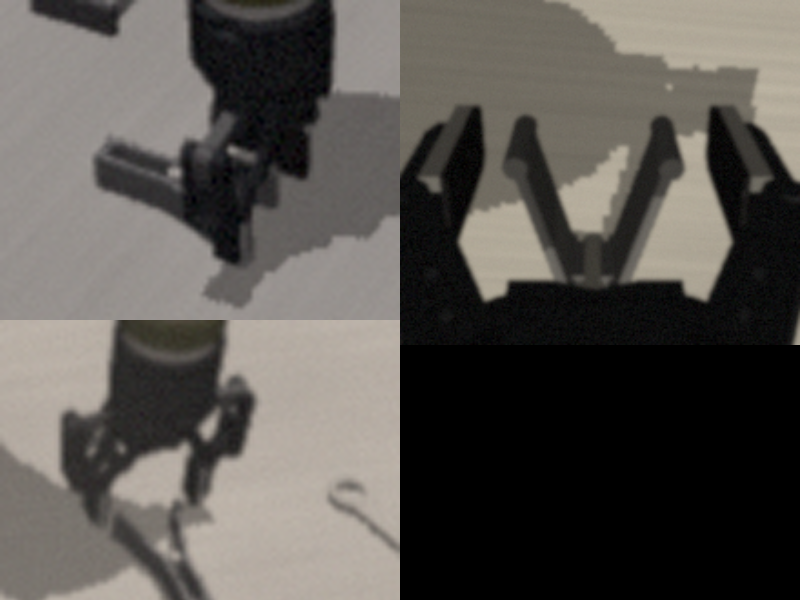

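```bash
python3 - <<'E'
from h import *
W=load('c14')
z=lambda x,y:(150+(x-400)*.55,180+y*190/345)
for p,h in [((515,168),.026),((671,168),.026),((525,126),0),((661,126),0),((593,240),.026)]: print(plane(W,*z(*p),h))
E
```

```text
[0.43677143 0.22464366 0.026     ]
[0.43288731 0.27022931 0.026     ]
[0.43841467 0.22424878 0.        ]
[0.43445804 0.27071734 0.        ]
[0.46106142 0.249638   0.026     ]
```

apply_moves(moves=[[[0, 0.5, 0], 0, 0.8], [[0, 0.5, 0.3], 0, 0.8], [[0, 0.5, 0.5], 0, 0.8], [[0, 0.5, 0.5], 0, 0.7], [[0, 0.5, 0.5], 0, 0.6], [[0, 0.5, 0.5], 0, 0.6], [[0, 0.5, 0.5], 0, 0.6], [[0, 0.5, 0.5], 0, 0.6], [[0, 0.5, 0.5], 0, 0.6], [[0, 0.5, 0.5], 0, 0.6]], squeeze=30)

```text
clock: 19.2
tcp_pos: [0.4322, 0.2474, -0.0243]
orientation: [-0.0, 0.677, 0.736, -0.0]
wrist_force: [-2.8, -0.9, 5.6]
finger_gap: 0.0515
```

```bash
python3 v.py 15
```

```text
t 19.2 tcp [ 0.4322  0.2474 -0.0243] yaw 94.85 F [-2.8 -0.9  5.6] gap 0.0515 -> shift [ 0.04 -0.42 -0.43] turn 0.2 tilt [-0. -0. -1.]
```

View pics/v15.png

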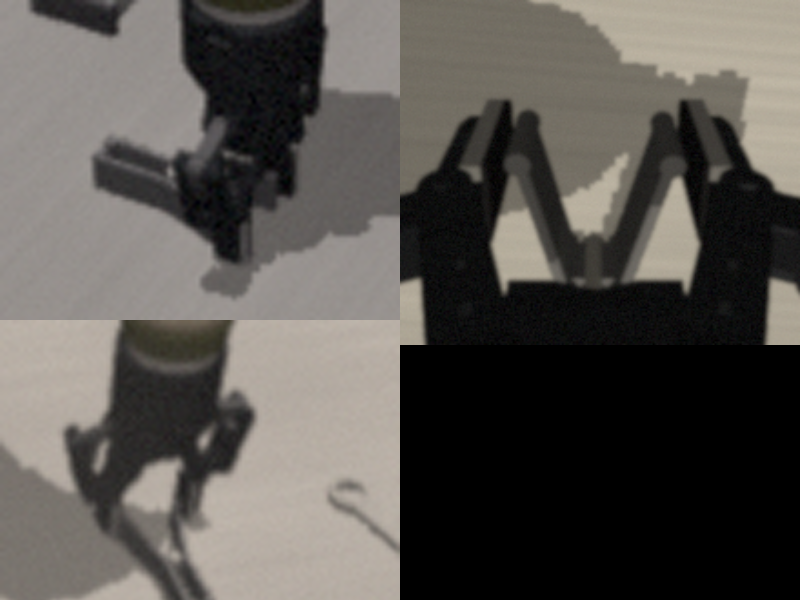

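apply_moves(moves=[[[0, 0, -0.1], 0, 0.5], [[0, 0, -0.2], 0, 0.45], [[0, 0, -0.3], 0, 0.4], [[0, 0, -0.35], 0, 0.35], [[0, 0, -0.4], 0, 0.3], [[0, 0, -0.4], 0, 0.25], [[0, 0, -0.4], 0, 0.2], [[0, 0, -0.4], 0, 0.2], [[0, 0, -0.4], 0, 0.2], [[0, 0, -0.4], 0, 0.2]], squeeze=40)

```text
clock: 20.6
tcp_pos: [0.4324, 0.2475, -0.0204]
orientation: [0.0, 0.677, 0.736, 0.0]
wrist_force: [0.8, -0.1, -1.3]
finger_gap: 0.0185
```

```bash
python3 v.py 16
```

```text
t 20.6 tcp [ 0.4324  0.2475 -0.0204] yaw 94.84 F [ 0.8 -0.1 -1.3] gap 0.0185 -> shift [ 0.04 -0.43 -0.04] turn 0.2 tilt [ 0. -0. -1.]
```

View pics/v16.png

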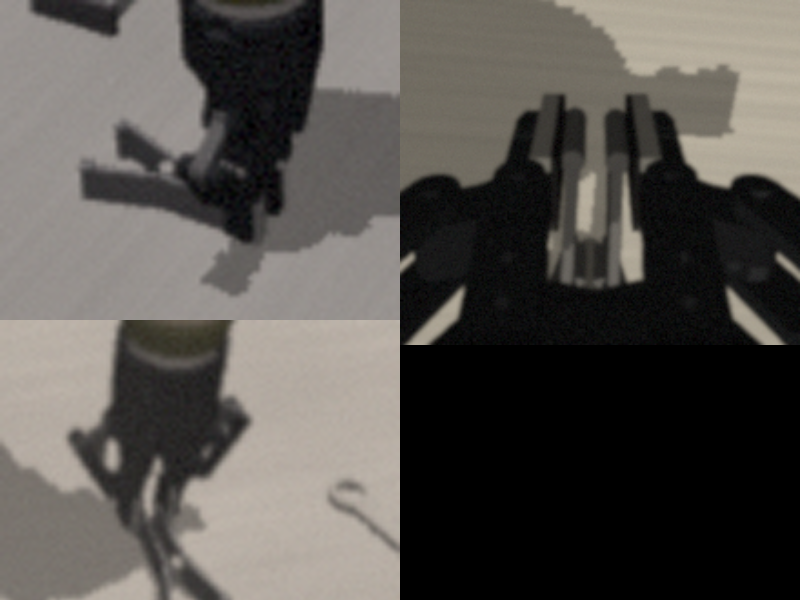

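The clip is squeezed fully open: the gap reads 18.5 mm and the jaws are spread in the side view. Lifting.

apply_moves(moves=[[[0, 0, -0.5], 0, 0.2], [[0, 0, -1.5], 0, 0.2], [[0, 0, -3], 0, 0.2], [[0, 0, -4.5], 0, 0.2], [[0, 0, -6], 0, 0.2], [[0, 0, -7.5], 0, 0.2], [[0, 0, -8.7], 0, 0.2], [[0, 0, -9.4], 0, 0.2], [[0, 0, -9.4], 0, 0.2], [[0, 0, -9.4], 0, 0.2]])

```text
clock: 22.0
tcp_pos: [0.432, 0.2473, 0.0731]
orientation: [-0.0, 0.677, 0.736, -0.0]
wrist_force: [-0.1, 0.0, -0.7]
finger_gap: 0.0189
```

```bash
python3 - <<'E'
from h import *
go([.43,.04,.0736],96.2)
D=shot('side','d17');S=shot('scene','s17');W=shot('wrist','c17')
cv2.imwrite('pics/d17z.png',cv2.resize(D['pixels'][150:290,170:330,::-1],None,fx=4.2,fy=4.2,interpolation=cv2.INTER_CUBIC))
cv2.imwrite('pics/s17z.png',cv2.resize(S['pixels'][110:260,230:370,::-1],None,fx=4,fy=4,interpolation=cv2.INTER_CUBIC))
E
```

```text
t 22.0 tcp [0.432  0.2473 0.0731] yaw 94.84 F [-0.1  0.  -0.7] gap 0.0189 -> shift [-20.64  -1.95  -0.04] turn -1.4 tilt [-0.001 -0.    -1.   ]
```

View pics/d17z.png

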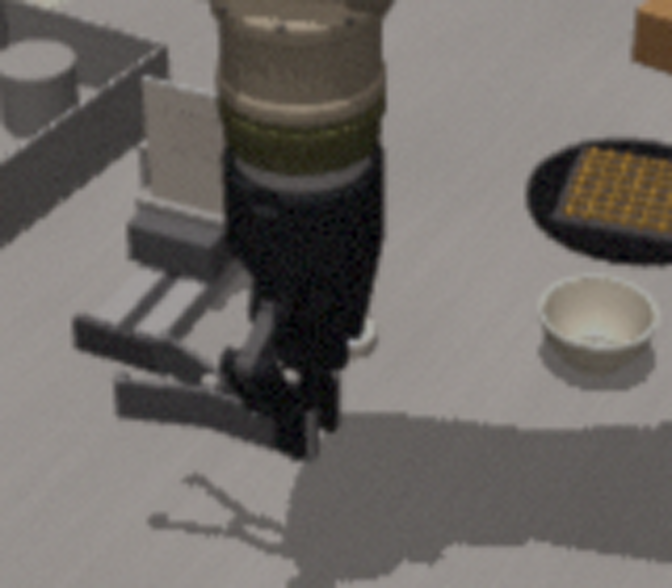

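View pics/s17z.png

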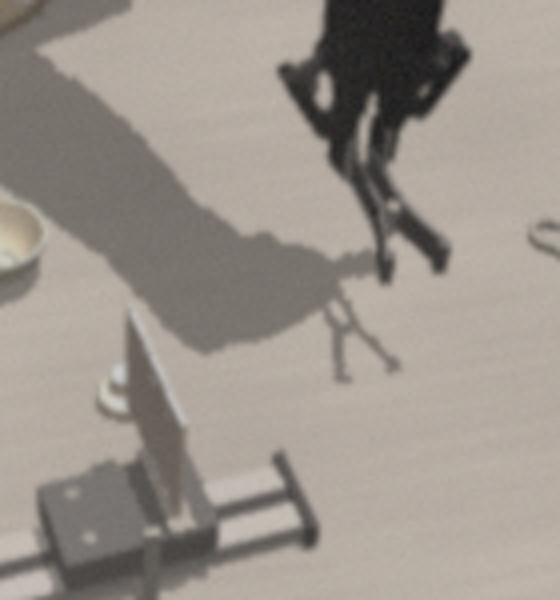

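View pics/c17.png

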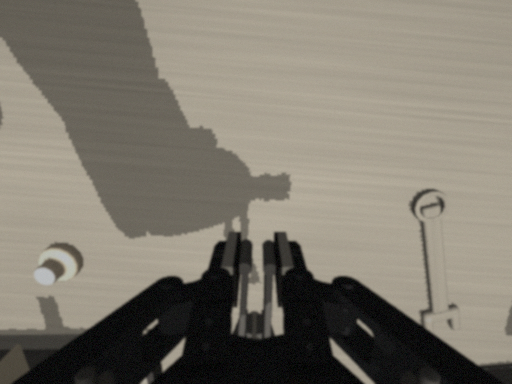

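```bash
python3 - <<'E'
from h import *
D=load('d17');S=load('s17')
a=cv2.resize(D['px'][215:262,180:250,::-1],None,fx=8,fy=8,interpolation=cv2.INTER_CUBIC)
b=cv2.resize(S['px'][145:190,310:350,::-1],None,fx=8,fy=8,interpolation=cv2.INTER_CUBIC)
h=max(a.shape[0],b.shape[0]);c=np.zeros((h,a.shape[1]+b.shape[1],3),np.uint8);c[:a.shape[0],:a.shape[1]]=a;c[:b.shape[0],a.shape[1]:]=b
cv2.imwrite('pics/t17.png',c);print(a.shape)
b=cv2.resize(S['px'][175:240,250:290,::-1],None,fx=9,fy=9,interpolation=cv2.INTER_CUBIC);cv2.imwrite('pics/t17b.png',b)
E
```

```text
(376, 560, 3)
```

View pics/t17.png

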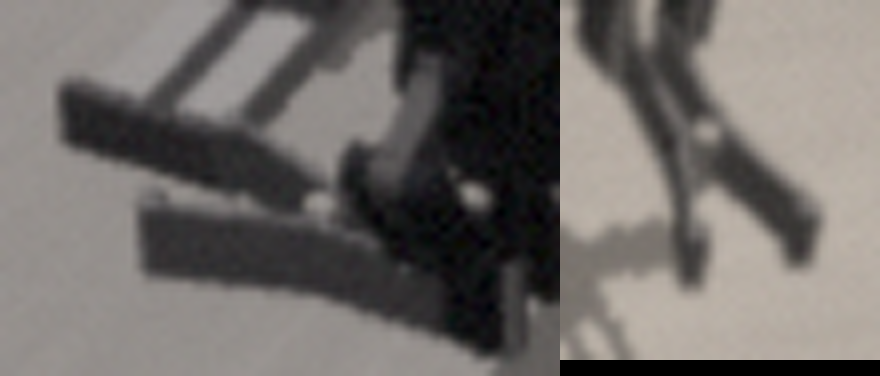

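View pics/t17b.png

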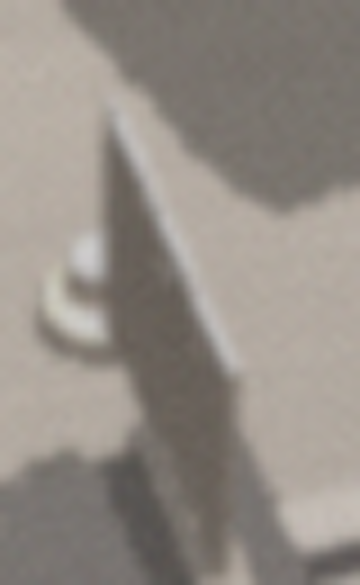

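```bash
python3 - <<'E'
from h import *
D=load('d17');S=load('s17')
sd=lambda x,y:(D,180+x/8,215+y/8); sc=lambda x,y:(S,310+(x-560)/8,145+y/8)
R_={}
for n,a,b in [('-y top',(65,85),(692,232)),('-y bot',(68,140),(692,286)),('+y top',(140,207),(806,212)),('+y bot',(145,270),(800,264))]:
    t=tri([sd(*a),sc(*b)]);R_[n]=t;print(n,np.round(t,4),np.round(np.subtract(proj(D,t),sd(*a)[1:]),1))
m=sum(R_.values())/4;tcp=env.get_state()['tcp_pos'];print('mid tips',m,'rel tcp',m-tcp,np.degrees(np.arctan2(*(m-tcp)[[1,0]])))
n=plane(S,250+110/9,175+103/9,.153);f=plane(S,250+233/9,175+370/9,.153);print('card near',n,'far',f,np.linalg.norm(n-f),np.degrees(np.arctan2(*(f-n)[[1,0]])))
E
```

```text
-y top [0.5635 0.2395 0.1324] [ 7.6 -3.2]
-y bot [0.566  0.2401 0.1112] [ 6.9 -2.8]
+y top [0.5335 0.2739 0.1164] [ 0.2 -0.1]
+y bot [0.5345 0.2744 0.0933] [-0.2  0.1]
mid tips [0.54936412 0.25696065 0.11333411] rel tcp [0.11742768 0.00968748 0.04034517] 4.716072801354035
card near [0.57515771 0.0531211  0.153     ] far [0.6713212  0.06336359 0.153     ] 0.09670741594178162 6.079720087082996
```

```bash
python3 - <<'E'
from h import *
D=load('d17');S=load('s17')
sd=lambda x,y:(D,180+x/8,215+y/8); sc=lambda x,y:(S,310+(x-560)/8,145+y/8)
print('TCP',env.get_state()['tcp_pos'])
for n,p in [('sc -y',(692,286)),('sc +y',(800,264))]: print(n,plane(*sc(*p),.094))
for n,p in [('sd up bot',(68,140)),('sd low bot',(145,270))]: print(n,plane(*sd(*p),.094))
for n,p in [('sd up top',(65,85)),('sd low top',(140,207))]: print(n,plane(*sd(*p),.12))
for n,p in [('sc -y',(692,232)),('sc +y',(806,212))]: print(n,plane(*sc(*p),.12))
for n,p in [('exp -y',(.536,.237,.094)),('exp +y',(.536,.27,.094))]:
    u,v=proj(D,p);w,x=proj(S,p);print(n,'side',(u-180)*8,(v-215)*8,'scene',(w-310)*8+560,(x-145)*8)
E
```

```text
TCP [0.43193645 0.24727317 0.07298894]
sc -y [0.53746635 0.2360684  0.094     ]
sc +y [0.53539052 0.2743299  0.094     ]
sd up bot [0.58774056 0.24004059 0.094     ]
sd low bot [0.53380196 0.27461496 0.094     ]
sd up top [0.58190829 0.24523318 0.12      ]
sd low top [0.53085544 0.27758499 0.12      ]
sc -y [0.53740701 0.23267818 0.12      ]
sc +y [0.5365176  0.27188479 0.12      ]
exp -y side 218.8890706953914 192.2242380318587 scene 693.2711267350669 282.43571802192537
exp +y side 148.7183867386202 257.8861985612307 scene 788.2249066610557 267.26957971316324
```

The upper shape in the side view is the rail's end plate, not a jaw. The scene view puts the tips at (0.537, 0.235) and (0.536, 0.273), between z 94 and 120 mm, so the clip is level. Next the pre-approach, about 7 cm short of the final pose.

```bash
python3 -c "
from h import *
go([.4234,.038,.0736],96.1)"
```

```text
t 22.15 tcp [0.4319 0.2473 0.073 ] yaw 94.84 F [ 0.  -0.2 -0.5] gap 0.0189 -> shift [-20.78  -2.62  -0.05] turn -1.3 tilt [-0.001 -0.    -1.   ]
```

apply_moves(moves=[[[-2, -0.3, -0.1], -0.2, 0.2], [[-5, -0.7, -0.1], -0.5, 0.2], [[-8.5, -1.1, -0.1], -0.8, 0.2], [[-12, -1.5, -0.1], -1.1, 0.2], [[-15.5, -2, -0.1], -1.3, 0.2], [[-18.5, -2.4, -0.1], -1.3, 0.2], [[-20.3, -2.6, -0.1], -1.3, 0.2], [[-20.8, -2.6, -0.1], -1.3, 0.2], [[-20.8, -2.6, -0.1], -1.3, 0.2], [[-20.8, -2.6, -0.1], -1.3, 0.2]])

```text
clock: 23.4
tcp_pos: [0.424, 0.0386, 0.0745]
orientation: [-0.0, 0.668, 0.744, -0.0]
wrist_force: [0.6, -0.1, -1.1]
finger_gap: 0.0188
```

```bash
python3 - <<'E'
from h import *
go([.493,.0453,.0736],96.1)
D=shot('side','d18');S=shot('scene','s18');W=shot('wrist','c18')
cv2.imwrite('pics/d18z.png',cv2.resize(D['pixels'][140:260,180:330,::-1],None,fx=5,fy=5,interpolation=cv2.INTER_CUBIC))
cv2.imwrite('pics/s18z.png',cv2.resize(S['pixels'][140:260,210:310,::-1],None,fx=5,fy=5,interpolation=cv2.INTER_CUBIC))
E
```

```text
t 23.4 tcp [0.424  0.0386 0.0745] yaw 96.19 F [ 0.6 -0.1 -1.1] gap 0.0188 -> shift [-0.08  6.93  0.09] turn 0.1 tilt [-0.  0. -1.]
```

View pics/d18z.png

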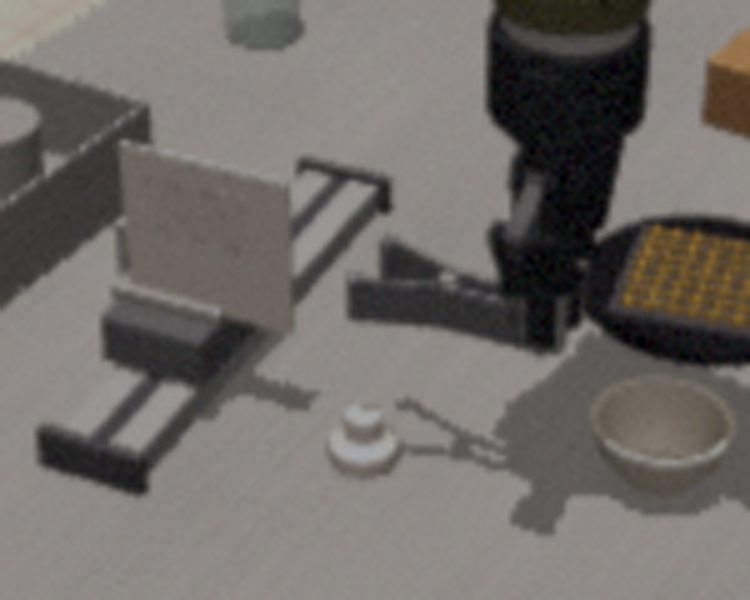

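View pics/s18z.png

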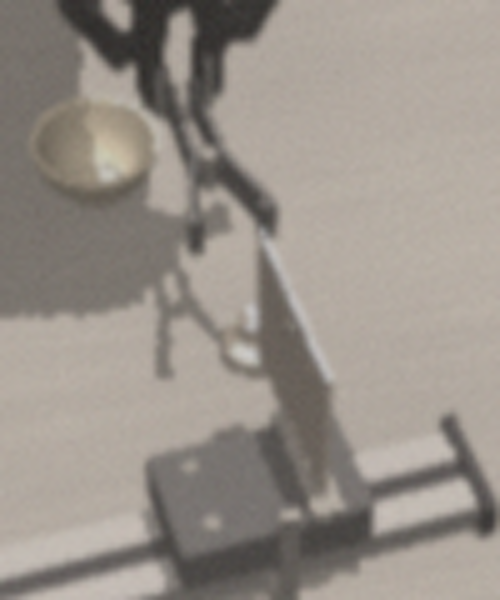

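View pics/c18.png

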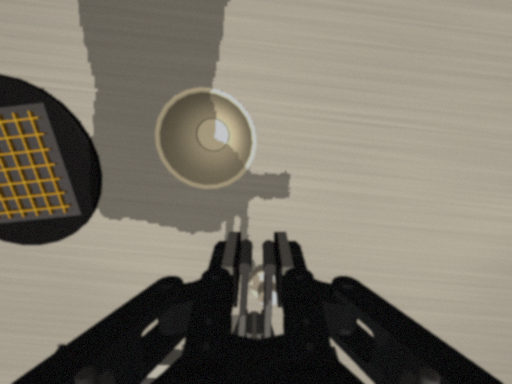

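```bash
python3 - <<'E'
from h import *
D=load('d18');S=load('s18')
sd=lambda x,y:(D,180+x/5,140+y/5); sc=lambda x,y:(S,210+x/5,140+y/5)
t=tri([sd(290,187),sc(261,235)]);print('edge top',t)
print('edge top sd plane',plane(*sd(290,187),.153),'bot',plane(*sd(291,330),.059),'scene',plane(*sc(261,235),.153),'far',plane(*sc(330,380),.153),plane(*sd(120,145),.153))
for n,p,q in [('+y bot',(350,318),(268,228)),('+y top',(350,278),(272,200)),('-y top',(384,238),(197,218))]:
    print(n,tri([sd(*p),sc(*q)]))
for q in [(197,250),(268,228)]: print('scene z.094',plane(*sc(*q),.094))
a=cv2.resize(D['px'][170:215,240:295,::-1],None,fx=10,fy=10,interpolation=cv2.INTER_CUBIC);cv2.imwrite('pics/t18.png',a)
E
```

```text
edge top [0.57180613 0.05216453 0.14951864]
edge top sd plane [0.56816622 0.05440972 0.153     ] bot [0.57307992 0.04953353 0.059     ] scene [0.57693326 0.0526693  0.153     ] far [0.67106062 0.06368717 0.153     ] [0.66794566 0.06424028 0.153     ]
+y bot [0.52294665 0.06951575 0.09707237]
+y top [0.52411548 0.06984718 0.12055141]
-y top [0.52820629 0.02955583 0.12071204]
scene z.094 [0.52694534 0.03034427 0.094     ]
scene z.094 [0.51949001 0.06976335 0.094     ]
```

View pics/t18.png

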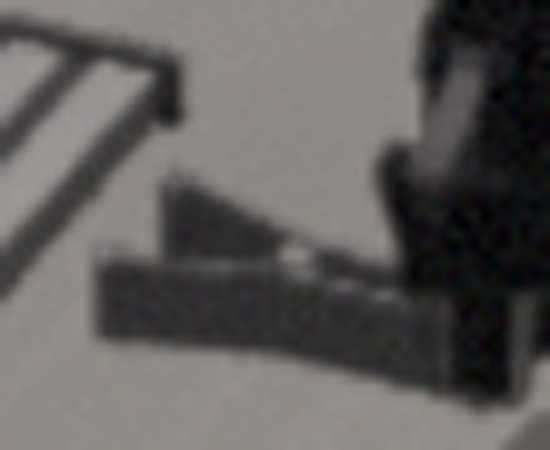

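apply_moves(moves=[[[-0.2, 0, 0.1], 0, 0.2], [[-0.2, 0.6, 0.1], 0, 0.2], [[-0.2, 1.6, 0.1], 0, 0.2], [[-0.2, 2.8, 0.1], 0, 0.2], [[-0.2, 4.0, 0.1], 0, 0.2], [[-0.2, 5.2, 0.1], 0, 0.2], [[-0.2, 6.2, 0.1], 0, 0.2], [[-0.2, 6.9, 0.1], 0, 0.2], [[-0.2, 7.1, 0.1], 0, 0.2], [[-0.2, 7.1, 0.1], 0, 0.2]])

```text
clock: 24.8
tcp_pos: [0.4946, 0.0436, 0.0735]
orientation: [-0.0, 0.668, 0.744, -0.0]
wrist_force: [0.9, -0.1, 0.1]
finger_gap: 0.0186
```

```bash
python3 - <<'E'
from h import *
go([.493,.0453,.0736],96.1)
D=shot('side','d19');S=shot('scene','s19');W=shot('wrist','c19')
cv2.imwrite('pics/d19z.png',cv2.resize(D['pixels'][140:240,180:300,::-1],None,fx=6,fy=6,interpolation=cv2.INTER_CUBIC))
cv2.imwrite('pics/s19z.png',cv2.resize(S['pixels'][150:260,210:310,::-1],None,fx=5.4,fy=5.4,interpolation=cv2.INTER_CUBIC))
print(env.get_state()['wrist_force'])
E
```

```text
t 24.8 tcp [0.4946 0.0436 0.0735] yaw 96.14 F [ 0.9 -0.1  0.1] gap 0.0186 -> shift [ 0.18 -0.14 -0.01] turn 0.0 tilt [-0. -0. -1.]
[ 0.57496716  0.21831132 -0.63790666]
```

View pics/d19z.png

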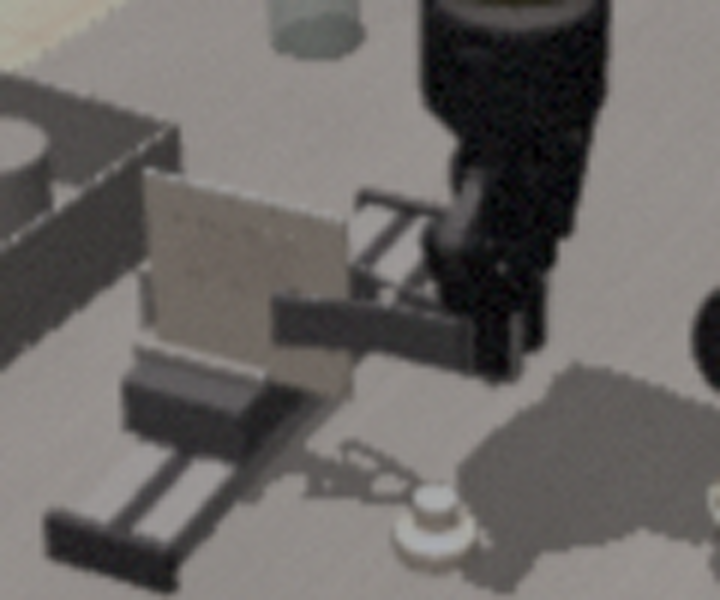

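View pics/s19z.png

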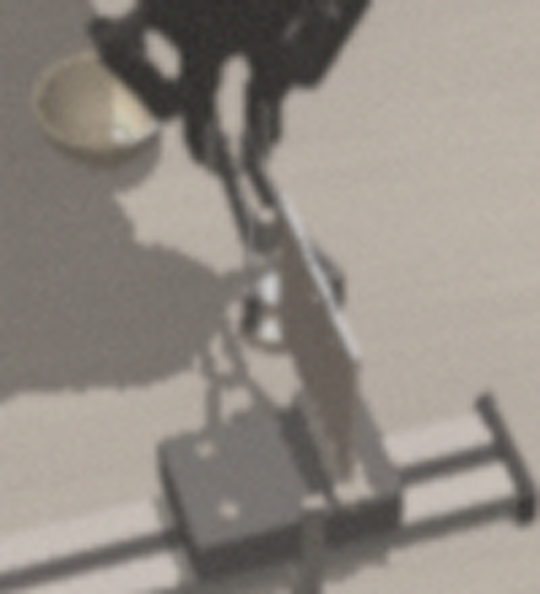

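View pics/c19.png

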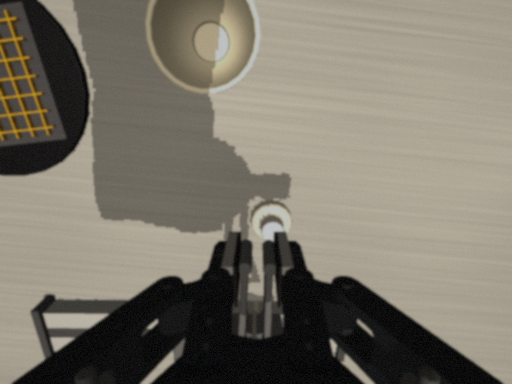

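```bash
python3 - <<'E'
from h import *
S=load('s19')
cv2.imwrite('pics/t19.png',cv2.resize(S['px'][180:220,245:285,::-1],None,fx=14,fy=14,interpolation=cv2.INTER_CUBIC))
E
```

```text
(no output)
```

View pics/t19.png

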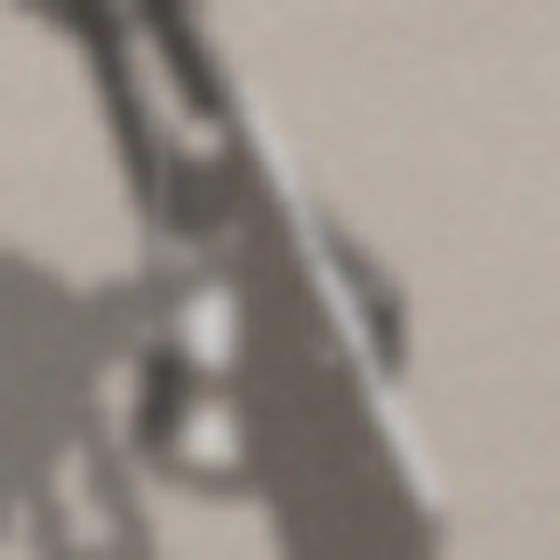

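```bash
python3 - <<'E'
from h import *
S=load('s19');D=load('d19')
z=lambda x,y:(S,245+x/14,180+y/14);sd=lambda x,y:(D,180+x/6,140+y/6)
for n,p,h in [('+y bot',(394,368),.094),('+y top',(392,295),.12),('-y bot',(158,440),.094),('-y top',(155,355),.12)]: print(n,plane(*z(*p),h))
print('tri +y bot',tri([z(394,368),sd(274,343)]),'top',tri([z(392,295),sd(275,297)]))
print('side +y',plane(*sd(274,343),.094),plane(*sd(275,297),.12),'card near top side',plane(*sd(348,222),.153),'tri card near',)
print('card near scene top', plane(S,210+275/5.4,150+190/5.4,.153),'far',plane(S,210+357/5.4,150+358/5.4,.153))
s=env.get_state();M=T(s);x=M[:3,1];print('axis dir',x,'axis at .596',s['tcp_pos']+x*(.596-s['tcp_pos'][0])/x[0])
E
```

```text
+y bot [0.59360809 0.07749553 0.094     ]
+y top [0.59849779 0.0751975  0.12      ]
-y bot [0.60101632 0.03278894 0.094     ]
-y top [0.60321668 0.03185293 0.12      ]
tri +y bot [0.59437626 0.07666949 0.09569747] top [0.59514949 0.07470968 0.11773288]
side +y [0.59561562 0.07383432 0.094     ] [0.59263813 0.07572338 0.12      ] card near top side [0.56922383 0.0527529  0.153     ] tri card near
card near scene top [0.57042821 0.05096043 0.153     ] far [0.67194935 0.0637267  0.153     ]
axis dir [ 9.94258405e-01  1.07005322e-01 -2.91985072e-04] axis at .596 [0.596      0.05454347 0.07354353]
```

```bash
python3 - <<'E'
from h import *
a=load('sc1')['px'].astype(float);b=load('s19')['px'].astype(float)
for n,(r0,r1,c0,c1) in dict(carrier=(228,262,236,292),wrench=(160,205,355,410),disc=(178,218,140,200),carton=(195,235,72,106)).items():
    print(n,np.abs(a-b)[r0:r1,c0:c1].mean(), cv2.phaseCorrelate(a[r0:r1,c0:c1].mean(2),b[r0:r1,c0:c1].mean(2)))
s=env.get_state();print(s['wrist_force'],s['finger_gap'],np.abs(s['qvel']).max())
print(env.hand_in())
E
```

```text
carrier 2.488270308123249 ((0.028675735318003603, -0.028594899076097136), 0.9697697202355071)
wrench 3.507205387205387 ((-0.016697588597985202, 0.49324302017051735), 1.0135387979699513)
disc 4.051111111111111 ((0.017422825246260487, -0.007829115524778274), 0.919156835289011)
carton 3.0431372549019606 ((-0.048309356434543815, -0.05017603824970607), 0.9669540437643095)
[ 0.57496716  0.21831132 -0.63790666] 0.019104288839482664 0.001634176648082504
the job is handed in; nothing more can be done
None
```

I pushed the carrier until it clicked into the station. I then squeezed the clip fully open, lifted it, and handed in holding it around the card's near edge. The clock stood at about 25 s of the 58 s allowed.

- **Carrier:** at the click it jumped about 4.4 mm for 1.5 mm of push and the force fell to about zero. In the scene camera it had not moved between then and hand-in (under 0.03 px).
- **Clip:** the gripper reads about 19 mm, against the 22 mm over the buttons given for fully open. Last measurements put the clip at about z 95 to 119 mm (the card's mid-height is 107 mm) and level. Its tips are about 26 mm past the card edge, and the card is centred to within about 1 mm. It is square to about 0.4°, and the wrist force is under 1 N, so there was no sign of contact.
- **Fingertips:** the real fingertips sit about 26 mm above the reported tool point, unlike the description. My first push passed over the block without touching it, so I then set heights from the images and forces.
- **Position disagreements:** the cameras differed by a few mm on the card edge, and I used values in between. One bystander check was odd: the wrench showed a half-pixel offset between two pictures. The arm never went near it, so I take that as noise. The disc and carton showed no shift. I did not measure the ramekin or hub; the arm was not lowered onto either.

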